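# Load a mosaic border strip under the press bridge

### The job

One of the two green presses is empty but for an upright spacer board with a red top: first pull that board up out of its gap and put it in the blue tray without dropping it from a height. Then slide the loose mosaic strip, stone end first and stones up, under the bridge of that same press until its end is fully home against the stop, and let go. Leave the strip in the other press, the jar, the trowel and the stone box where they are.

Things in the scene. Friction and masses are not known exactly. Their poses are not given: they have to be found in the camera images.
- press_open: The empty green press (fixed), holding the upright spacer. A straight tunnel lane on the bare bench: 58 mm wide (y +-29), 24 mm clear height, mouth at x = -125 mm, stop (24 mm high) at x = 0. Origin: bench level, mid-lane, foot of the stop's face; +x points deeper (push direction), z up. The presses may swap sides; yaw within +-0.12 rad.
- press_mouth (a point): Middle of press_open's lane mouth, at bench level, 125 mm along -x from the press's origin; a yellow bar marks it. Side walls 20 mm thick and 58 mm high (bolt heads 62 mm) run from here to x = +20; foot flanges 10 mm high reach y = +-69 mm. The front bridge spans x = -125 to -47 mm, z = 24 to 58 mm. In front of the mouth the bench is bare.
- press_gap (a point): Middle of the 14 mm wide open gap between the front bridge and the rear bridge of press_open (rear: x = -33 to +20 mm, z = 24 to 58 mm), at x = -40 mm, at the height of the bridges' tops (58 mm). The spacer stands in it.
- press_busy: The other green press, same size and axes as press_open, fixed; holds strip_done. Leave it.
- spacer: Upright hardwood board with a red top, 10 mm thick (its x), 48 mm wide (its y), 95 mm tall (its z), about 60 g. Origin: centre of its underside. It starts standing on the bench in the 14 mm gap of press_open, thickness along the press's x, with its top 37 mm proud of the bridges, loose enough to lift out. It bars the lane. In the tray it may lie, lean or stand.
- spacer_mid (a point): Centre of the spacer, 47.5 mm above its underside.
- tray: Blue open tray, fixed, 200 mm (its x) by 150 mm (its y), rim 28 mm high, walls and floor 5 mm. Origin: centre of its underside. It may be on the left or right.
- strip: The loose mosaic border strip (brown and dark green stones) lying flat, stones up, on the bench, at the side where the tray is not: a wooden board 200 mm (its x) by 48 mm (its y) by 12 mm, the front 125 mm (to +x) covered with stones to 16 mm high and 46 mm wide, the rear 75 mm bare wood. About 0.32 kg. Origin: centre of the board's underside. Home in the press, the bare tail stays outside.
- strip_head (a point): Middle of the strip's stone-covered end face (the end that goes in first), 100 mm along +x from its centre, 6 mm above its underside.
- strip_tail (a point): A point on the bare tail good for gripping across the 48 mm width: 68 mm along -x from the strip's centre, 6 mm above its underside.
- strip_done: Finished strip (blue-grey and brown stones), same size, lying in press_busy with its head about 3 mm from the stop and its bare tail sticking out. Leave it alone. Origin: centre of its underside.
- jar: Closed grey jar with a white lid, 52 mm across, 60 mm tall, standing on the bench between the two lanes' mouths, nearer the robot. Leave it. Origin: centre of its underside.
- trowel: Flat trowel with a wooden handle, 180 mm long, lying beyond one of the side places. Leave it. Origin: about its middle, on the bench.
- stone_box: Open plywood box of stone chippings, 100 by 100 by 45 mm, beyond the other side place. Leave it. Origin: centre of its underside.

How it is judged (in metres and radians):
On the way, in this order (a step that is already met when the one before it is completed fails the run):
1. the spacer board rests, released, in the blue tray (x of spacer_mid in the frame of tray between -0.1 and 0.1 m and y of spacer_mid in the frame of tray between -0.075 and 0.075 m and z of spacer_mid in the frame of tray between 0 and 0.08 m and linear speed of spacer below 0.02 m/s and contact force between the fingers and spacer below 0.1 N), for 0.2 s.
2. the strip is fully home under the bridge of the emptied press (x of strip_head in the frame of press_open between -0.006 and 0.004 m and y of strip_head in the frame of press_open between -0.009 and 0.009 m and z of strip_head in the frame of press_open between 0 and 0.012 m and angle between the x axis of strip and the x axis of press_open, either way round below 0.1 rad and angle between strip's own z axis and vertical below 0.06 rad and linear speed of strip below 0.02 m/s), for 0.2 s.
At the end, for the whole second after the job is handed in: Spacer at rest in the tray (its centre within the tray's outline, under 80 mm above its underside); strip at rest, flat, stones up, in press_open: stone end within 6 mm of the stop and 9 mm of the lane's middle, within 0.10 rad of the lane's direction (all of step 2 and x of spacer_mid in the frame of tray between -0.1 and 0.1 m and y of spacer_mid in the frame of tray between -0.075 and 0.075 m and z of spacer_mid in the frame of tray between 0 and 0.08 m and linear speed of spacer below 0.02 m/s); the robot touches nothing.
It fails at once if the finished strip is shifted by more than 12 mm (distance of strip_done from where it was at the start of the episode above 0.012 m).
It fails at once if the jar is moved by more than 25 mm (distance of jar from where it was at the start of the episode above 0.025 m).
It fails at once if the trowel is moved by more than 25 mm (distance of trowel from where it was at the start of the episode above 0.025 m).
It fails at once if the stone box is moved by more than 25 mm (distance of stone_box from where it was at the start of the episode above 0.025 m).
It fails at once if the spacer is dropped from a height (falls faster than 1.2 m/s out of the fingers) (linear speed of spacer above 1.2 m/s and contact force between the fingers and spacer below 0.1 N).
It also fails if it takes over 72 s, if anything falls off the work surface, if the arm or the gripper's body presses on something with over 40 N, if the wrist force passes 120 N, or if a joint passes its speed limit or range.

### The arm

A 6-joint arm with a two-finger parallel gripper is mounted at the origin on the work surface. World frame = base frame: x ahead of the robot, y to its left, z up, the work surface at z = 0. Lengths are in mm, angles in degrees, forces in N, time in s.
With the tool pointing down it reaches from about 350 to 850 mm from the base axis. Payload 8.1 kg.
Tool frame: the origin (TCP) lies at the very end of the fingers, on their centre line; the grasp point (between the pads) lies 19 mm behind it; z points along the fingers, y is the direction in which the jaws open and shut (so a half turn about z gives the same grasp; the last joint's range is limited). The gripper opens to 85 mm and grips with 20 to 120 N. Pads are 22 mm wide; open, the fingers measure 114 mm over their backs; the gripper's body (76 mm by 85 mm) begins 54 mm behind the grasp point. The pads swing forward as they close: fully open they stand 13 mm farther back than shut.
Start: joints at [65.867, 7.471, 85.268, -0, 87.261, -4.893], TCP at [197.693, 566.5, 202.292] pointing down, gripper open.
Joint ranges: [-169.43, 169.43], [-51.17, 129.36], [1.28, 143.12], [-76.62, 256.62], [0, 156.53], [-152.29, 152.29]. Speed limits (degrees/s): [136.94, 136.94, 159.86, 180, 180, 180].

### API

Orientations are given as [roll, pitch, yaw] about the fixed x, y, z axes, in that order (R = Rz(yaw) Ry(pitch) Rx(roll)).
In Python, from bench import sensors, viewer, job gives the robot as it stands.
- The arm moves only by the shell command python3 -m pendant 'ROWS' [FORCE]. ROWS is JSON, one flat list of numbers, 5 for each row, row after row: the shift along the world's x, y, z in mm, then the turn about the world's z in rad, then the finger opening in mm, from 0 to 85.4. In form: [x, y, z, twist, hand, x, y, z, twist, hand, ...]. A call has 1 to 12 rows; each row shifts and turns the pose as measured when the row begins; what a row does not reach is not made up. A row lasts 1/12 s, in which the tool goes at most 41.7 mm and 7.16 degrees, less where a joint would pass 70% of its speed; a pose out of reach is approached as far as the arm can. A call with a gripper value outside its range is refused whole. The fingers move at their own pace and stop on an object; FORCE is the grip in N (left out, the last holds). Time passes only in rows, so rows that do not move let the fingers close. It gives the time, the measured TCP pose, the force and the opening at its end, in the units of the state.
- sensors.sense(): the state, without advancing time (a new reading comes with each control period).
- viewer.snapshot(name): name is "scene" or "top"; returns a dict with "frame" (384x512x3 uint8, blue, green, red), "z_map" (384x512 float32, mm along the optical axis (not along the pixel's ray), 0 where there is no reading), "fx", "fy", "cx", "cy" (pixels), "view" (4x4, takes a point from world to camera coordinates). Camera axes: x right, y down, z forward; pixel columns grow to the right and rows downward; lengths in mm; the calibration is good to about 2 mm. A picture is of the moment at which its call begins.
- job.hand_in(): hands the job in, once; it reports no verdict.
The state is a dict: "time": time; "joint_pos": joint angles; "qd": joint speeds; "joint_efforts": joint torques, N m; "tool_pos": TCP position; "tcp_rot": TCP orientation; "ft_force": force on the tool from outside, world axes, zero at the start; "wrist_torque": the same for the moment, N m; "finger_gap": finger opening in mm.
Only numpy, scipy, OpenCV 4.12 (cv2) and the standard library are available. Lean on these libraries where they do the work, as an engineer would, in place of code of your own. Each camera call takes 0.05 s, during which the arm holds its last target.

## Working session

There is one attempt and no reset: what is moved stays moved. The work goes in short steps, Python scripts to look and compute and a shell command to move; the robot and the scene stay as the last step left them, time stands still between calls to the robot, and variables do not carry over. Pictures are saved under pics/ and viewed, and the job is handed in when it is done.

```bash
ls; mkdir -p pics
python3 - <<'E'
from bench import sensors, viewer
import cv2,numpy as np
s=sensors.sense(); print(s)
for n in("scene","top"):
    d=viewer.snapshot(n); cv2.imwrite(f"pics/{n}0.png",d["frame"]); np.savez(f"pics/{n}0.npz",**d)
    print(n,d["fx"],d["fy"],d["cx"],d["cy"]);print(np.round(d["view"],3))
E
```

```text
pics
{'time': 0.0, 'joint_pos': array([ 6.58668932e+01,  7.51486605e+00,  8.53306650e+01, -3.93511700e-05,
        8.72606420e+01, -4.89077758e+00]), 'qd': array([-0.04640409,  0.05913271, -0.09238822, -0.02227263, -0.02316445,
       -0.10719659]), 'joint_efforts': array([-5.93893310e-04, -5.69443381e+01, -5.00524735e+01, -4.33062405e-04,
        1.60005817e-02, -1.55741992e-05]), 'tool_pos': array([197.4459693 , 565.93885436, 201.23371746]), 'tcp_rot': array([-1.79894210e+02, -9.01277983e-03,  1.60757664e+02]), 'ft_force': array([ 0.68805266, -0.25996664, -0.52231286]), 'wrist_torque': array([ 0.00998029,  0.03135395, -0.01445026]), 'finger_gap': 85.49619934287571}
scene 369.1235979609098 369.1235979609098 255.19209776674072 190.11450729920833
[[-5.410000e-01  8.410000e-01  3.000000e-03  3.168720e+02]
 [ 5.300000e-01  3.430000e-01 -7.760000e-01 -2.243810e+02]
 [-6.530000e-01 -4.180000e-01 -6.310000e-01  1.613114e+03]
 [ 0.000000e+00  0.000000e+00  0.000000e+00  1.000000e+00]]
top 419.68281108942716 419.68281108942716 249.56271394414986 189.99743713363094
[[ 4.000000e-03 -1.000000e+00 -2.500000e-02  3.443000e+00]
 [-9.870000e-01  1.000000e-03 -1.600000e-01  5.572910e+02]
 [ 1.600000e-01  2.600000e-02 -9.870000e-01  1.195932e+03]
 [ 0.000000e+00  0.000000e+00  0.000000e+00  1.000000e+00]]
```

View pics/top0.png

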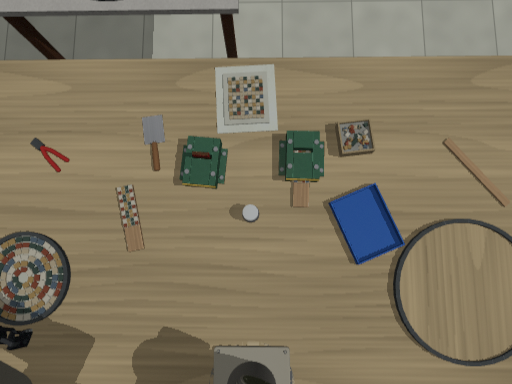

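View pics/scene0.png

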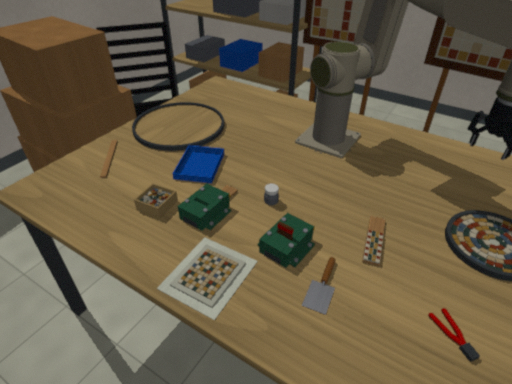

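The top view shows the open press at about (203,161) with the red spacer top at (201,155). The busy press is at (302,157), the tray at (366,223), the loose strip at (130,217) with its stone end up and bare tail down, and the jar at (251,212). Next I measure.

```bash
cat > h.py <<'E'
import cv2,numpy as np
class Cam:
    def __init__(s,d):
        s.d={k:d[k] for k in ("frame","z_map","fx","fy","cx","cy","view")}
        s.R=s.d["view"][:3,:3]; s.t=s.d["view"][:3,3]; s.c=-s.R.T@s.t
        s.hsv=cv2.cvtColor(s.d["frame"],cv2.COLOR_BGR2HSV)
    def ray(s,uv,z):
        uv=np.atleast_2d(uv).astype(float)
        r=np.c_[(uv[:,0]-s.d["cx"])/s.d["fx"],(uv[:,1]-s.d["cy"])/s.d["fy"],np.ones(len(uv))]@s.R
        return s.c+r*((z-s.c[2])/r[:,2])[:,None]
    def cloud(s):
        v,u=np.indices(s.d["z_map"].shape); z=s.d["z_map"]
        p=np.dstack([(u-s.d["cx"])/s.d["fx"]*z,(v-s.d["cy"])/s.d["fy"]*z,z])
        return (p-s.t)@s.R
    def proj(s,p):
        q=np.atleast_2d(p)@s.R.T+s.t
        return np.c_[q[:,0]/q[:,2]*s.d["fx"]+s.d["cx"],q[:,1]/q[:,2]*s.d["fy"]+s.d["cy"]]
def load(n): return Cam(np.load(n))
def live(n,save=None):
    from bench import viewer
    d=viewer.snapshot(n)
    if save: cv2.imwrite(f"pics/{save}.png",d["frame"]); np.savez(f"pics/{save}.npz",**d)
    return Cam(d)
def crop(c,u0,v0,u1,v1,k,name):
    cv2.imwrite(f"pics/{name}.png",cv2.resize(c.d["frame"][v0:v1,u0:u1],None,fx=k,fy=k,interpolation=cv2.INTER_CUBIC))
E
python3 - <<'E'
from h import *
c=load("pics/top0.npz")
P=c.cloud(); print("bench z",np.median(P[250:300,180:300,2]))
crop(c,90,120,240,260,5,"ct0")
def rep(name,m,z):
    n,l,st,ce=cv2.connectedComponentsWithStats(m.astype(np.uint8))
    for i in range(1,n):
        if st[i,4]>25:
            pts=np.argwhere(l==i)[:,::-1]
            W=c.ray(pts,z)[:,:2].astype(np.float32)
            print(name,st[i],"px",ce[i].round(1),"rect",[np.round(x,1) for x in cv2.minAreaRect(W)],"depthz",np.percentile(P[l==i][:,2],[5,50,95]).round(1), 'mean',W.mean(0).round(1))
H,S,V=cv2.split(c.hsv)
rep("green",(H>60)&(H<90)&(S>100),58)
rep("blue",(H>100)&(H<130)&(S>150),28)
rep("red",((H<8)|(H>172))&(S>150)&(np.indices(H.shape)[1]>170)&(np.indices(H.shape)[1]<230),95)
# strip by height
hz=(P[...,2]>6)&(P[...,2]<25)
u=np.indices(H.shape)[1]; v=np.indices(H.shape)[0]
rep("strip",hz&(u>100)&(u<155)&(v>175)&(v<260),14)
E
```

```text
bench z -0.15359656633781354
green [293 132  31  46 374] px [309.  151.5] rect [array([ 661.7, -170.3]), array([136.8,  83.2]), np.float64(11.7)] depthz [13.2 57.9 62.2] mean [ 670.7 -171.5]
green [189 137  31  30 226] px [204.6 147.2] rect [array([673.4, 139. ]), array([100.1,  79.4]), np.float64(9.6)] depthz [53.1 58.1 61.8] mean [684.5 138.6]
green [182 150  25  25 206] px [191.7 162.5] rect [array([632.5, 176. ]), array([80.5, 62.8]), np.float64(50.0)] depthz [ 9.6 57.5 61.8] mean [637.9 175.9]
green [212 163   8  22  53] px [216.  173.4] rect [array([604.6, 104.6]), array([63.2, 20.7]), np.float64(0.9)] depthz [10.7 49.2 61.7] mean [604.7 103.2]
green [181 175  12   8  34] px [187.7 179.1] rect [array([586.9, 190.4]), array([22.6, 29.5]), np.float64(12.6)] depthz [12.  58.  61.5] mean [587.7 186.6]
green [199 174  14  11  48] px [206.9 179.1] rect [array([585.5, 133.1]), array([30.6, 35. ]), np.float64(11.4)] depthz [53.8 57.4 62.3] mean [587.8 129.9]
blue [ 329  184   75   80 3462] px [366.1 223.6] rect [array([ 461.1, -337.7]), array([196.3, 152. ]), np.float64(23.1)] depthz [ 1.2  5.8 27.5] mean [ 460.3 -337.9]
red [192 153  18   5  42] px [201.  155.6] rect [array([650. , 144.7]), array([11.8, 49.1]), np.float64(3.7)] depthz [58.6 75.8 94.1] mean [649.8 143.2]
strip [ 117  184   27   67 1076] px [130.2 217.1] rect [array([481. , 364.1]), array([199.9,  53.4]), np.float64(13.0)] depthz [ 8.6 14.5 19.8] mean [479.8 365.7]
```

View pics/ct0.png

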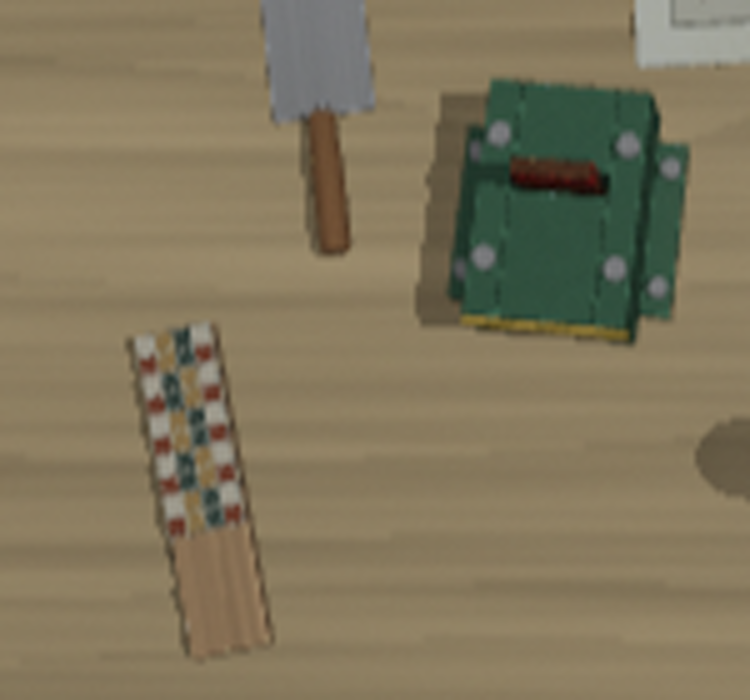

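Run:
```python
from h import *
for n in("top","scene"):
    c=load(f"pics/{n}0.npz"); P=c.cloud()
    A=(abs(P[...,0]-640)<130)&(abs(P[...,1]-146)<100)
    def rect(m,z,t):
        m=cv2.morphologyEx(m.astype(np.uint8),cv2.MORPH_CLOSE,np.ones((5,5)))
        k,l,st,ce=cv2.connectedComponentsWithStats(m); i=1+st[1:,4].argmax()
        W=c.ray(np.argwhere(l==i)[:,::-1],z)[:,:2].astype(np.float32)
        print(n,t,st[i,4],[np.round(x,1) for x in cv2.minAreaRect(W)],np.median(P[l==i][:,2]).round(1))
    rect(A&(P[...,2]>50)&(P[...,2]<66),58,"press")
    H,S,V=cv2.split(c.hsv)
    y=A&(H>18)&(H<35)&(S>150)
    q=P[y]; print("yellow",len(q),q.mean(0).round(1) if len(q) else'', )
    if len(q)>5:
        W=P[y][:,:2]; d=np.linalg.svd(W-W.mean(0))[2][0]; print("  ang",np.degrees(np.arctan2(-d[0],d[1])).round(1), W[:,1].min().round(1),W[:,1].max().round(1))
    sp=A&(P[...,2]>82)&(P[...,2]<105)
    q=P[sp];print("spacer top",len(q),q.mean(0).round(1),np.percentile(q,[5,95],axis=0).round(1)) if sp.sum() else 0
    B=(abs(P[...,0]-480)<130)&(abs(P[...,1]-364)<60)
    rect(B&(P[...,2]>5)&(P[...,2]<25),14,"strip")
    rect(((H>100)&(H<130)&(S>150)&(P[...,1]<-200)&(P[...,2]<40)),15,"tray")
    J=(abs(P[...,0]-520)<90)&(abs(P[...,1]-0)<70)&(P[...,2]>50)&(P[...,2]<70)
    rect(J,60,"jar")
```

```text
top press 1544 [array([644.5, 148.1]), array([ 98.7, 149.5]), np.float64(84.6)] 58.1
yellow 39 [572.1 153.4  42. ]
  ang 174.4 107.6 203.4
spacer top 75 [657.4 146.7  93.3] [[652.5 124.3  83.8]
 [663.7 167.8  97.9]]
top strip 1275 [array([485.6, 374.4]), array([237.8,  93.2]), np.float64(9.8)] 13.7
top tray 3462 [array([ 462.1, -340.9]), array([198.4, 153.6]), np.float64(23.1)] 5.8
top jar 202 [array([491.8,   2.4]), array([43.2, 43.1]), np.float64(45.1)] 59.9
scene press 1123 [array([649.6, 152.4]), array([101.4, 151.2]), np.float64(84.3)] 57.9
yellow 4 [662.1 155.7  59.3]
spacer top 89 [660.5 150.5  91.3] [[653.9 127.6  83. ]
 [664.9 172.5  96.3]]
scene strip 777 [array([486.2, 370.3]), array([206.1,  48.1]), np.float64(12.8)] 15.0
scene tray 1351 [array([ 459.7, -344.3]), array([238.1, 160.8]), np.float64(23.5)] 6.2
scene jar 123 [array([497.8,   8.9]), array([54. , 44.2]), np.float64(31.6)] 58.5
```

The two views agree to about 5 mm. The press yaw is about -5.5°, the gap is near (659,149), the strip is at (483,367) at 13°, and the tray at (461,-340). I'll move toward the spacer and re-check there.

```bash
python3 -m pendant '[30,-27,0,0.02,85, 30,-27,0,0.02,85, 30,-27,0,0.02,85, 30,-27,0,0.02,85, 30,-27,0,0.02,85, 30,-27,0,0.02,85, 30,-27,0,0.02,85, 30,-27,0,0.02,85, 30,-27,0,0.02,85, 30,-27,0,0.02,85, 30,-27,0,0.02,85, 30,-27,0,0.02,85]' 40
```

```text
time: 1.1
tool_pos: [557.2, 230.7, 195.2]
tcp_rot: [-179.6, -0.5, 176.0]
ft_force: [0.6, 0.4, 0.6]
finger_gap: 85.0
```

```bash
python3 -m pendant '[28,-22,0,-0.01,70, 28,-22,0,-0.01,70, 28,-22,0,0,70, 18,-15,-10,0,70, 0,0,-20,0,70, 0,0,-20,0,70,0,0,0,0,70]' 40
python3 - <<'E'
from h import *
c=live("top","top1"); crop(c,150,100,270,200,5,"ct1")
d=live("scene","sc1"); crop(d,200,130,360,290,4,"cs1")
from bench import sensors
p=sensors.sense(); print(p["tool_pos"],p["tcp_rot"]); print((c.proj(p["tool_pos"])-[150,100])*5,(d.proj(p["tool_pos"])-[200,130])*4)
E
```

```text
time: 1.68
tool_pos: [668.6, 133.5, 139.7]
tcp_rot: [-179.4, -0.6, 174.2]
ft_force: [-1.6, -0.1, -0.8]
finger_gap: 69.8
[669.72853166 134.60073377 143.96676559] [-179.48185336   -0.32611069  174.29016904]
[[259.18585229 221.50732902]] [[318.67909654 333.86075922]]
```

View pics/ct1.png

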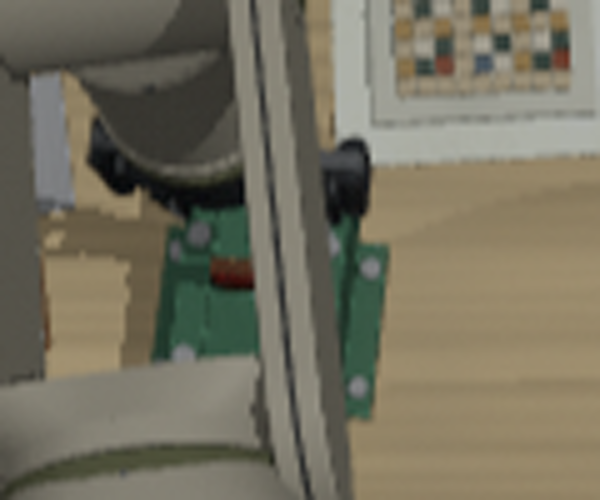

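View pics/cs1.png

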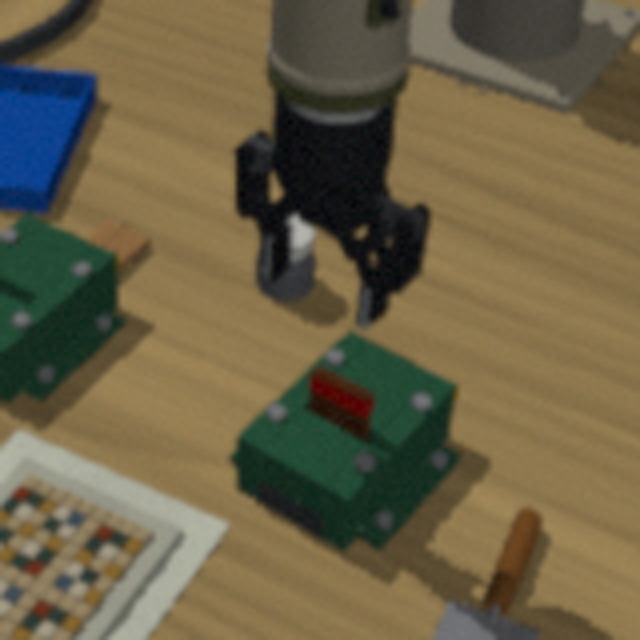

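Both views show the red spacer top clear below the open fingers, at (232,272) in the top crop and (342,400) in the scene crop. Spacer top measured at about (659,148.5). I'll correct laterally, then check.

```bash
python3 -m pendant '[-5,7,0,0,70,-5,7,0,0,70,0,0,0,0,70,0,0,0,0,70,0,0,0,0,70]' 40
python3 - <<'E'
from h import *
d=live("scene","sc2"); crop(d,220,150,340,270,5,"cs2")
from bench import sensors
p=sensors.sense(); print(p["tool_pos"],p["tcp_rot"])
E
```

```text
time: 2.2
tool_pos: [660.0, 153.6, 151.0]
tcp_rot: [-179.6, 0.1, 174.5]
ft_force: [0.7, 0.6, 0.2]
finger_gap: 70.2
[660.15935635 153.53735997 151.24292974] [-1.79641931e+02  1.25770817e-01  1.74502461e+02]
```

View pics/cs2.png

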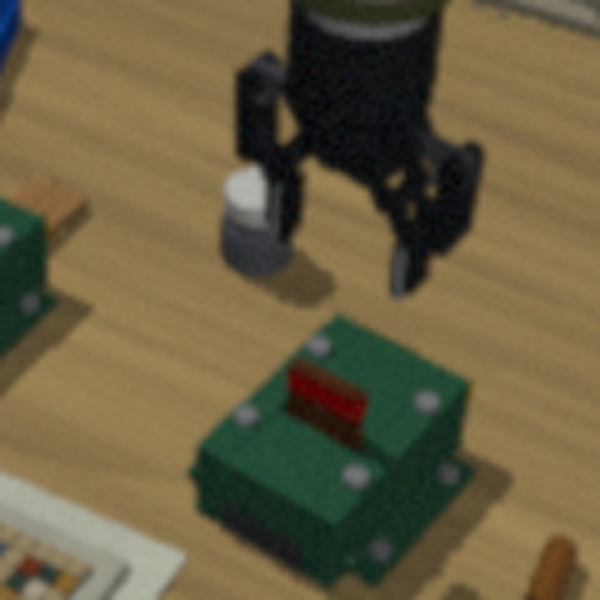

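The fingers straddle the spacer, at about (285,235) and (400,290) in the crop, with the red top at (328,392) below them. I shift 5 mm in y and descend.

```bash
python3 -m pendant '[-1,-3,-10,0,70,0,-2,-20,0,70,0,0,-20,0,70,0,0,-15,0,70,0,0,0,0,70,0,0,0,0,70]' 40
```

```text
time: 2.75
tool_pos: [660.1, 147.3, 84.5]
tcp_rot: [-179.7, 0.4, 174.5]
ft_force: [-0.6, -0.7, 0.8]
finger_gap: 70.0
```

```bash
python3 -m pendant '[0,1,-10,0,70,0,0,-7,0,70,0,0,0,0,70,0,0,0,0,70]' 40
python3 - <<'E'
from h import *
d=live("scene","sc3"); crop(d,220,150,340,270,5,"cs3")
E
```

```text
time: 3.08
tool_pos: [661.0, 148.0, 67.5]
tcp_rot: [-179.7, 0.5, 174.5]
ft_force: [0.6, -0.5, -0.2]
finger_gap: 70.0
```

View pics/cs3.png

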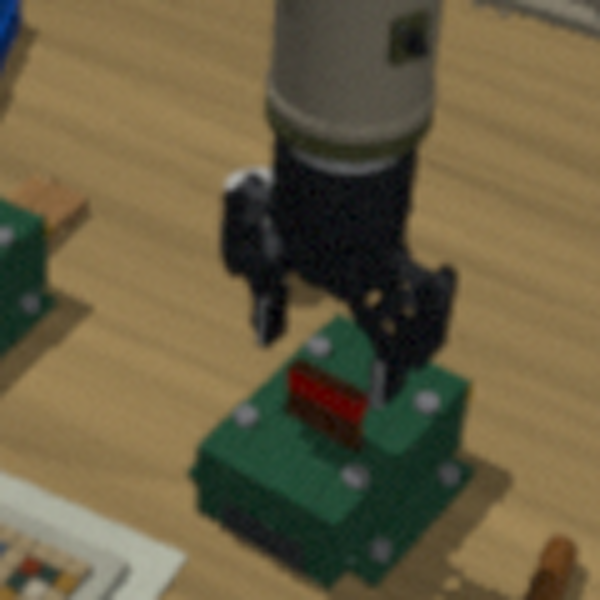

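Run:
```python
from h import *
d=load("pics/sc3.npz")
f=lambda p:((d.proj(p)-[220,150])*5).round(0)
print(f([661,148,67.5]),f([661,148,80]),f([660,149,95]),f([660,149,58]))
P=d.cloud()
# finger pixels: dark, near
V=d.hsv[...,2]
m=(V<45)&(P[...,2]>60)&(P[...,2]<120)&(abs(P[...,0]-650)<60)&(abs(P[...,1]-150)<80)
q=P[m]
for s in (q[:,1]<148,q[:,1]>=148):
    r=q[s]; print(len(r), np.percentile(r,[2,50,98],axis=0).round(0).tolist())
m=(P[...,2]>70)&(P[...,2]<110)&((d.hsv[...,0]<8)|(d.hsv[...,0]>172))&(d.hsv[...,1]>120)&(abs(P[...,0]-650)<60)&(abs(P[...,1]-150)<80)
print(len(P[m]),np.percentile(P[m],[2,50,98],axis=0).round(0).tolist())
```

```text
[[320. 414.]] [[321. 399.]] [[325. 380.]] [[321. 425.]]
36 [[653.0, 113.0, 61.0], [661.0, 135.0, 69.0], [667.0, 146.0, 119.0]]
39 [[657.0, 149.0, 60.0], [664.0, 164.0, 67.0], [674.0, 197.0, 119.0]]
88 [[659.0, 127.0, 73.0], [663.0, 154.0, 87.0], [666.0, 173.0, 97.0]]
```

Run:
```python
from h import *
d=load("pics/sc3.npz")
f=lambda p:((d.proj(p)-[220,150])*5).round(0).tolist()
import numpy as np
a=np.radians(84.5); y=np.array([np.cos(a),np.sin(a),0])
for z in(67,75,85,100):
  for o in(-38,38): print(z,o,f(np.array([661,148,z])+y*o))
crop(d,260,170,320,250,10,"cs3b"); 
P=d.cloud()
for u,v in((273,212),(274,215),(273,217),(296,225),(296,228),(297,230),(297,221)): print(u,v,((u-220)*5,(v-150)*5),P[v,u].round(0))
```

```text
67 -38 [[267.0, 386.0]]
67 38 [[374.0, 444.0]]
75 -38 [[268.0, 376.0]]
75 38 [[375.0, 434.0]]
85 -38 [[268.0, 364.0]]
85 38 [[377.0, 422.0]]
100 -38 [[269.0, 345.0]]
100 38 [[378.0, 403.0]]
273 212 (265, 310) [668. 112. 137.]
274 215 (270, 325) [666. 115. 125.]
273 217 (265, 335) [668. 113. 118.]
296 225 (380, 375) [675. 190. 133.]
296 228 (380, 390) [671. 189. 118.]
297 230 (385, 400) [674. 194. 115.]
297 221 (385, 355) [676. 192. 150.]
```

View pics/cs3b.png

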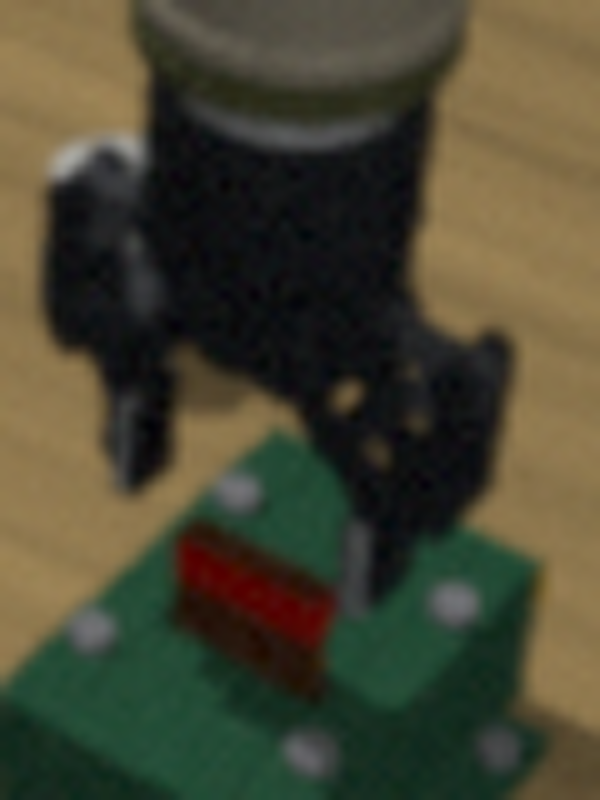

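Run:
```python
from h import *
from bench import sensors
p=sensors.sense(); print(p["time"],p["tool_pos"],p["joint_pos"])
d=live("scene","sc4"); crop(d,260,170,320,250,10,"cs4b")
p=sensors.sense(); print(p["time"],p["tool_pos"],p["tcp_rot"],p["finger_gap"])
```

```text
3.1333 [660.9609323  147.96423347  67.54419993] [  8.53089807  24.09132683  79.91717367  -0.43892866  75.56949162
 -75.85305618]
3.1833 [661.1343638  148.01514733  67.85716993] [-179.69730701    0.53665307  174.49307977] 70.01884293152342
```

View pics/cs4b.png

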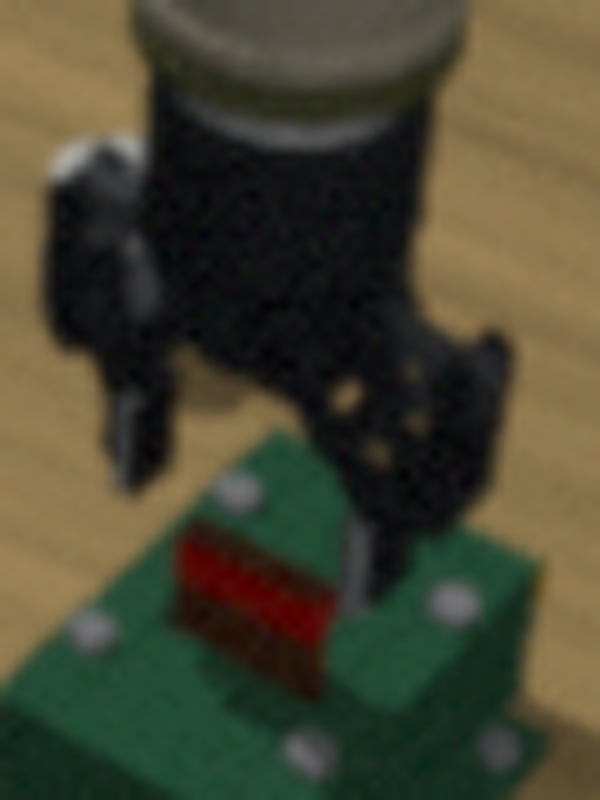

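Run:
```python
from h import *
for n,t in(("scene0",[197.4,566,201.2]),("sc2",[660,153.6,151]),("sc4",[661,148,67.8])):
    d=load(f"pics/{n}.npz"); P=d.cloud(); t=np.array(t)
    m=(d.hsv[...,2]<60)&(np.linalg.norm(P[...,:2]-t[:2],axis=2)<75)&(P[...,2]>t[2]-60)&(P[...,2]<t[2]+130)
    if n!="scene0": m&=P[...,2]>85
    print(n,d.proj(t).round(1)); 
    for s in(-1,1):
        q=P[m&((P[...,1]-t[1])*s>20)]
        q=q[np.argsort(q[:,2])]; print(s,len(q),q[:6].round(0).tolist())
d=load("pics/scene0.npz"); crop(d,432,70,512,170,6,"cs0b")
```

```text
scene0 [[481.4 163.2]]
-1 239 [[191.0, 523.0, 248.0], [190.0, 519.0, 250.0], [190.0, 524.0, 252.0], [184.0, 515.0, 252.0], [194.0, 522.0, 253.0], [192.0, 518.0, 254.0]]
1 169 [[224.0, 606.0, 250.0], [221.0, 607.0, 252.0], [223.0, 605.0, 253.0], [220.0, 612.0, 253.0], [219.0, 604.0, 254.0], [219.0, 614.0, 254.0]]
sc2 [[287.5 212.1]]
-1 235 [[654.0, 133.0, 97.0], [664.0, 118.0, 189.0], [664.0, 120.0, 193.0], [660.0, 118.0, 193.0], [667.0, 116.0, 194.0], [651.0, 119.0, 194.0]]
1 303 [[668.0, 196.0, 197.0], [673.0, 195.0, 200.0], [669.0, 196.0, 201.0], [673.0, 200.0, 202.0], [671.0, 199.0, 204.0], [672.0, 202.0, 206.0]]
sc4 [[284.  232.7]]
-1 212 [[654.0, 126.0, 94.0], [661.0, 126.0, 96.0], [653.0, 115.0, 111.0], [661.0, 112.0, 112.0], [666.0, 112.0, 112.0], [660.0, 115.0, 113.0]]
1 284 [[656.0, 173.0, 93.0], [655.0, 169.0, 94.0], [663.0, 170.0, 97.0], [663.0, 173.0, 98.0], [670.0, 189.0, 109.0], [672.0, 193.0, 113.0]]
```

View pics/cs0b.png

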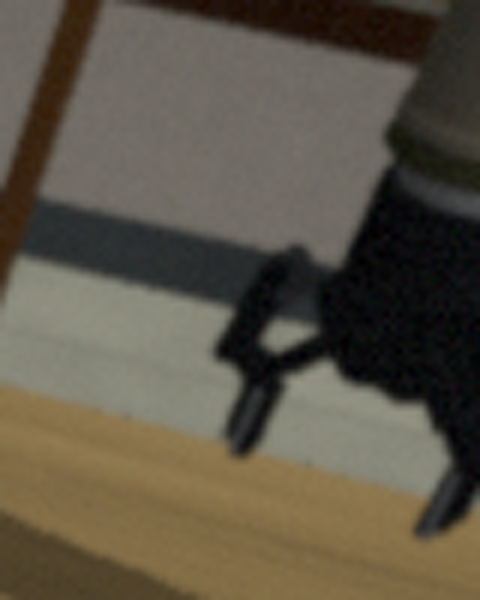

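The scene depth puts the fingertips near z = 112, about 44 mm above the reported TCP z. The opening explains only about 10 mm of that. A safe test is to close here: if the fingers are really at the board, they stop at 48 mm.

```bash
python3 -m pendant '[0,0,0,0,40,0,0,0,0,40,0,0,0,0,40,0,0,0,0,40,0,0,0,0,40,0,0,0,0,40]' 20
python3 - <<'E'
from h import *
d=live("scene","sc5"); crop(d,260,170,320,250,10,"cs5b")
from bench import sensors
p=sensors.sense(); print(p["time"],p["tool_pos"],p["ft_force"],p["finger_gap"])
E
```

```text
time: 3.68
tool_pos: [662.8, 148.4, 70.6]
tcp_rot: [-179.8, 0.8, 174.5]
ft_force: [0.5, -0.6, -0.1]
finger_gap: 39.9
3.7333 [662.82035136 148.40144192  70.59578585] [ 0.44030893  0.13918152 -1.05932321] 40.02516358494867
```

View pics/cs5b.png

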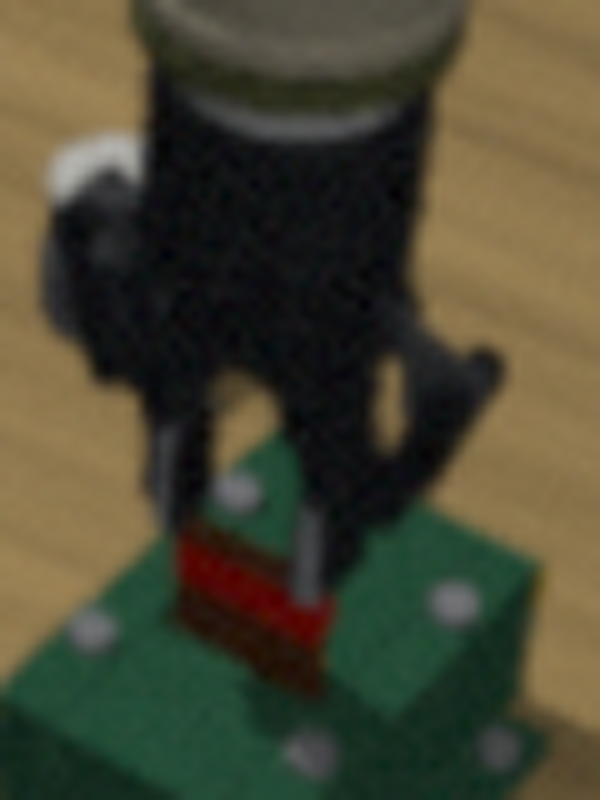

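Run:
```python
from h import *
d=load("pics/sc5.npz"); P=d.cloud()
for u,v in((277,216),(277,219),(277,221),(278,221),(291,222),(291,226),(291,228),(290,229)): print(u,v,d.d["frame"][v,u],P[v,u].round(0))
print(P[222:238,282].round(0).tolist()); 
for z in(95,100,105,110):print(z,d.ray([[277.5,222.5],[290.8,230]],z).round(0).tolist())
```

```text
277 216 [30 30 28] [670. 127. 131.]
277 219 [29 28 28] [671. 128. 120.]
277 221 [24 24 23] [671. 128. 113.]
278 221 [21 21 26] [666. 129. 109.]
291 222 [61 60 57] [678. 175. 139.]
291 226 [63 61 60] [675. 175. 122.]
291 228 [58 56 56] [674. 175. 113.]
290 229 [66 65 68] [677. 174. 110.]
[[616.0, 116.0, 57.0], [653.0, 135.0, 94.0], [657.0, 138.0, 95.0], [661.0, 140.0, 94.0], [660.0, 140.0, 90.0], [662.0, 141.0, 88.0], [661.0, 140.0, 83.0], [666.0, 143.0, 84.0], [662.0, 142.0, 77.0], [661.0, 141.0, 71.0], [661.0, 141.0, 67.0], [661.0, 142.0, 63.0], [664.0, 143.0, 62.0], [662.0, 143.0, 56.0], [664.0, 144.0, 54.0], [670.0, 147.0, 57.0]]
95 [[659.0, 124.0, 95.0], [665.0, 171.0, 95.0]]
100 [[664.0, 126.0, 100.0], [670.0, 173.0, 100.0]]
105 [[669.0, 129.0, 105.0], [674.0, 175.0, 105.0]]
110 [[673.0, 131.0, 110.0], [679.0, 177.0, 110.0]]
```

The test confirms it: the opening went to 40 mm, and the tips are above the board at z of about 107 (reported TCP 70.6). The real tips are therefore about 37–43 mm above the reported z, depending on opening. I'll use the camera heights, reopen and descend about 40 mm in small steps.

```bash
python3 -m pendant '[-1,0,0,0,70,-1,0,0,0,70,0,0,0,0,70,0,0,0,0,70,0,0,-12,0,70,0,0,-12,0,70,0,0,0,0,70,0,0,0,0,70]' 20;  python3 -m pendant '[0,0,-8,0,70,0,0,-5,0,70,0,0,0,0,70,0,0,0,0,70]'
python3 - <<'E'
from h import *
d=live("scene","sc6"); crop(d,260,170,320,250,10,"cs6b")
from bench import sensors
p=sensors.sense(); print(p["time"],p["tool_pos"],p["ft_force"],p["finger_gap"])
E
```

```text
time: 4.4
tool_pos: [660.3, 148.3, 43.6]
tcp_rot: [-179.8, 0.7, 174.5]
ft_force: [-1.0, 0.1, 0.9]
finger_gap: 70.0
time: 4.73
tool_pos: [659.1, 148.1, 27.5]
tcp_rot: [-179.7, 0.6, 174.5]
ft_force: [0.1, -0.4, -1.3]
finger_gap: 70.0
4.7833 [659.00756147 148.15141242  27.45309639] [ 0.05446849 -0.0274944   0.19493881] 70.11447441557824
```

View pics/cs6b.png

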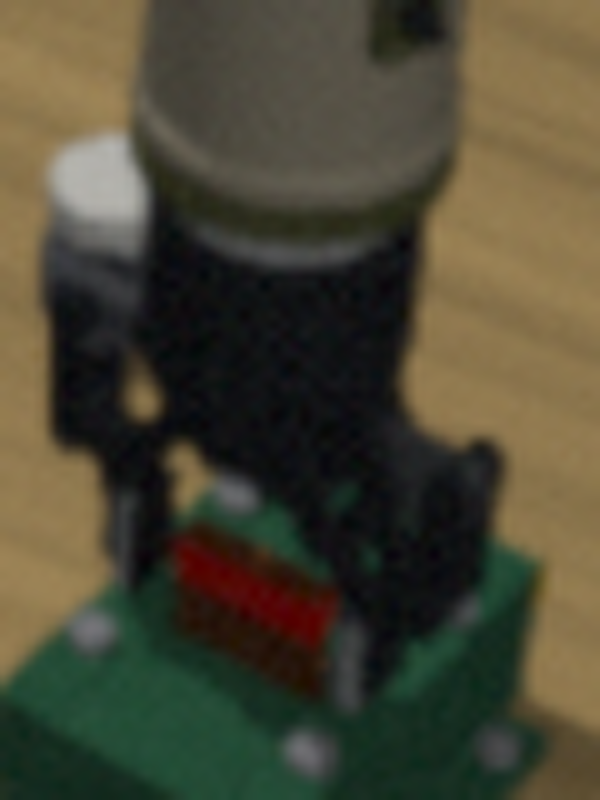

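The fingers now straddle the board, with tips at (125,585) and (345,705) in the crop, just above the bridge top. I close.

```bash
python3 -m pendant '[0,0,0,0,40,0,0,0,0,40,0,0,0,0,40,0,0,0,0,40,0,0,0,0,40,0,0,0,0,40]' 50; python3 -m pendant '[0,0,10,0,40,0,0,15,0,40,0,0,15,0,40,0,0,15,0,40,0,0,0,0,40]'
```

```text
time: 5.28
tool_pos: [660.2, 148.3, 29.2]
tcp_rot: [-179.7, 0.7, 174.5]
ft_force: [-0.4, -0.1, -0.1]
finger_gap: 47.1
time: 5.7
tool_pos: [660.9, 148.0, 89.7]
tcp_rot: [-179.7, 0.9, 174.5]
ft_force: [1.1, -0.0, 1.0]
finger_gap: 47.1
```

```bash
python3 -m pendant '[0,0,25,0,40,0,0,25,0,40,0,0,10,0,40,0,0,0,0,40]'
python3 - <<'E'
from h import *
d=live("scene","sc7"); crop(d,180,110,340,270,4,"cs7")
E
```

```text
time: 6.03
tool_pos: [660.6, 148.1, 154.2]
tcp_rot: [-179.8, 0.9, 174.5]
ft_force: [0.1, 0.8, -1.0]
finger_gap: 47.1
```

View pics/cs7.png

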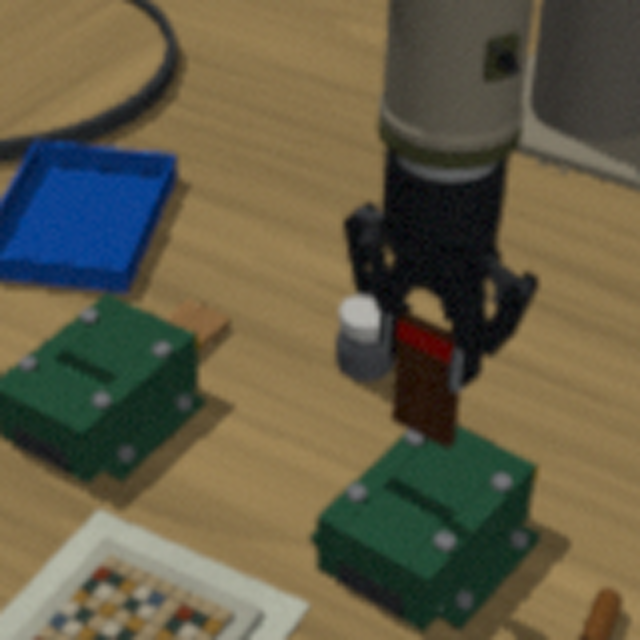

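The board hangs upright in the fingers at crop (425,380), clear of the press. Now over to the tray.

```bash
python3 -m pendant '[-8,-20,0,0,40,-14,-35,0,0,40,-14,-35,0,0,40,-14,-35,0,0,40,-14,-35,0,0,40,-14,-35,0,0,40,-14,-35,0,0,40,-14,-35,0,0,40,-14,-35,0,0,40,-14,-35,0,0,40,-14,-35,0,0,40,-14,-35,0,0,40]'
```

```text
time: 7.08
tool_pos: [480.2, -260.7, 130.3]
tcp_rot: [179.8, -0.4, 175.2]
ft_force: [1.7, 0.2, 0.3]
finger_gap: 47.4
```

```bash
python3 -m pendant '[-10,-30,3,0,40,-6,-20,0,0,40,-2,-8,0,0,40,0,0,0,0,40,0,0,0,0,40]'
python3 - <<'E'
from h import *
d=live("scene","sc8"); crop(d,130,90,290,210,5,"cs8")
E
```

```text
time: 7.5
tool_pos: [452.8, -325.3, 124.3]
tcp_rot: [179.5, -1.0, 174.7]
ft_force: [-0.4, -0.5, -0.7]
finger_gap: 47.2
```

View pics/cs8.png

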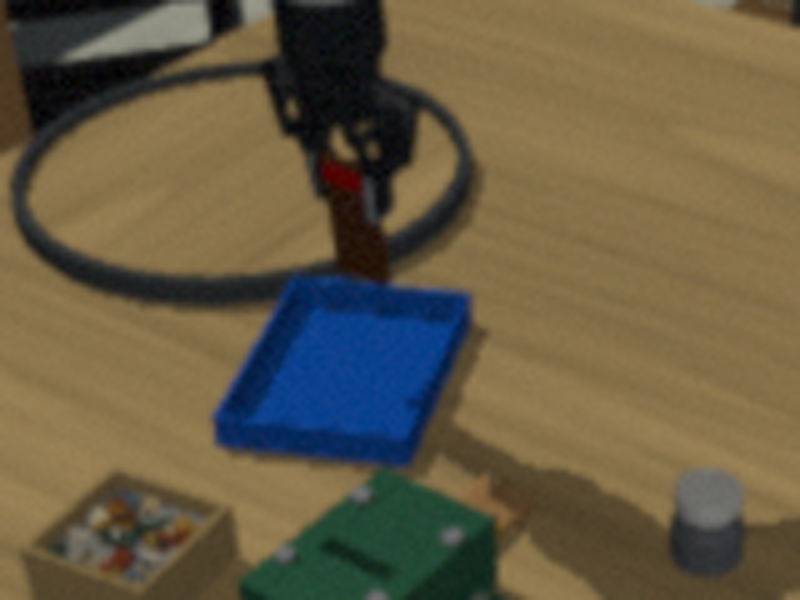

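The board hangs over the tray. Next I lower by about 85 mm.

```bash
python3 -m pendant '[4,-8,-15,0,40,3,-5,-20,0,40,0,0,-20,0,40,0,0,-12,0,40,0,0,0,0,40,0,0,0,0,40,0,0,0,0,40]'
python3 - <<'E'
from h import *
d=live("scene","sc9"); crop(d,130,90,290,210,5,"cs9")
E
```

```text
time: 8.13
tool_pos: [464.7, -328.6, 54.6]
tcp_rot: [179.4, -1.0, 175.4]
ft_force: [0.3, 0.4, 0.2]
finger_gap: 47.2
```

View pics/cs9.png

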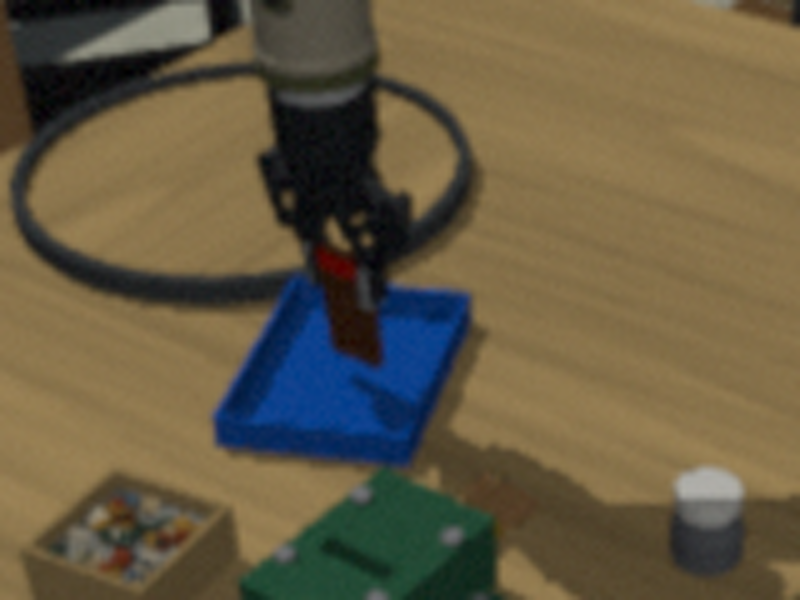

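The board is centred over the tray floor, with about 20 mm still to go.

```bash
python3 -m pendant '[0,-4,-8,0,40,0,-2,-6,0,40,0,0,-3,0,40,0,0,0,0,40,0,0,0,0,40]'
```

```text
time: 8.6
tool_pos: [467.2, -337.1, 40.2]
tcp_rot: [179.6, -0.6, 175.4]
ft_force: [1.6, 0.3, -1.4]
finger_gap: 47.6
```

```bash
python3 -m pendant '[0,0,-3,0,40,0,0,-2,0,40,0,0,0,0,40]'
python3 - <<'E'
from h import *
d=live("scene","sc10"); crop(d,170,130,240,200,8,"cs10")
E
```

```text
time: 8.85
tool_pos: [467.2, -337.6, 35.1]
tcp_rot: [179.6, -0.6, 175.4]
ft_force: [-0.2, -0.1, -1.1]
finger_gap: 47.6
```

View pics/cs10.png

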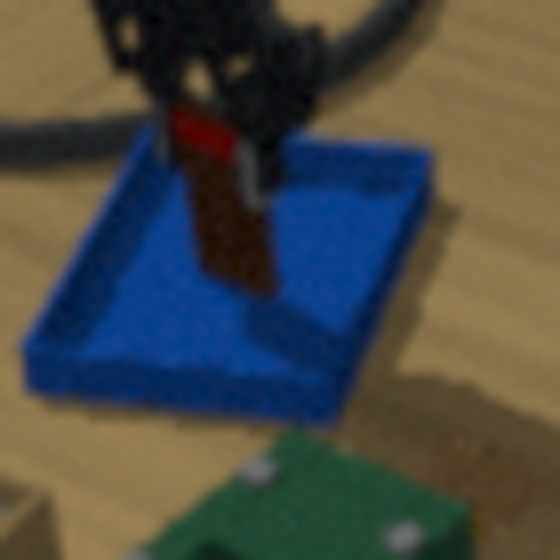

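```bash
python3 - <<'E'
from h import *
d=load("pics/sc10.npz");P=d.cloud();H,S,V=cv2.split(d.hsv)
m=((H<12)|(H>172))&(S>110)&(abs(P[...,0]-465)<50)&(abs(P[...,1]+337)<50)&(P[...,2]>0)
q=P[m];q=q[np.argsort(q[:,2])];print(len(q));print(q[:20:3].round(0).tolist(),q[-20::4].round(0).tolist())
E
python3 -m pendant '[0,0,-2,0,40,0,0,-2,0,40,0,0,0,0,40]'
```

```text
112
[[469.0, -325.0, 13.0], [473.0, -317.0, 19.0], [468.0, -345.0, 24.0], [472.0, -346.0, 30.0], [471.0, -332.0, 31.0], [469.0, -323.0, 33.0], [470.0, -352.0, 36.0]] [[473.0, -322.0, 98.0], [471.0, -328.0, 100.0], [471.0, -324.0, 101.0], [472.0, -361.0, 102.0], [468.0, -340.0, 103.0]]
time: 9.15
tool_pos: [468.4, -338.0, 33.4]
tcp_rot: [179.7, -0.5, 175.4]
ft_force: [-0.3, -0.2, -0.5]
finger_gap: 47.4
```

The board is upright (x constant over its height), its underside within about 2 mm of the tray floor. I release.

```bash
python3 -m pendant '[0,0,-1,0,40,0,0,0,0,50,0,0,0,0,56,0,0,0,0,64,0,0,0,0,70,0,0,0,0,70]'; python3 -m pendant '[0,0,12,0,70,0,0,20,0,70,0,0,25,0,70,0,0,30,0,70,0,0,30,0,70,0,0,10,0,70]'
python3 - <<'E'
from h import *
d=live("scene","sc11"); crop(d,130,90,290,210,5,"cs11")
E
```

```text
time: 9.65
tool_pos: [468.7, -338.2, 32.3]
tcp_rot: [179.7, -0.4, 175.4]
ft_force: [-0.4, -0.1, -0.3]
finger_gap: 69.9
time: 10.15
tool_pos: [464.3, -334.6, 162.4]
tcp_rot: [179.4, -0.9, 175.4]
ft_force: [0.4, -0.4, 1.2]
finger_gap: 70.1
```

View pics/cs11.png

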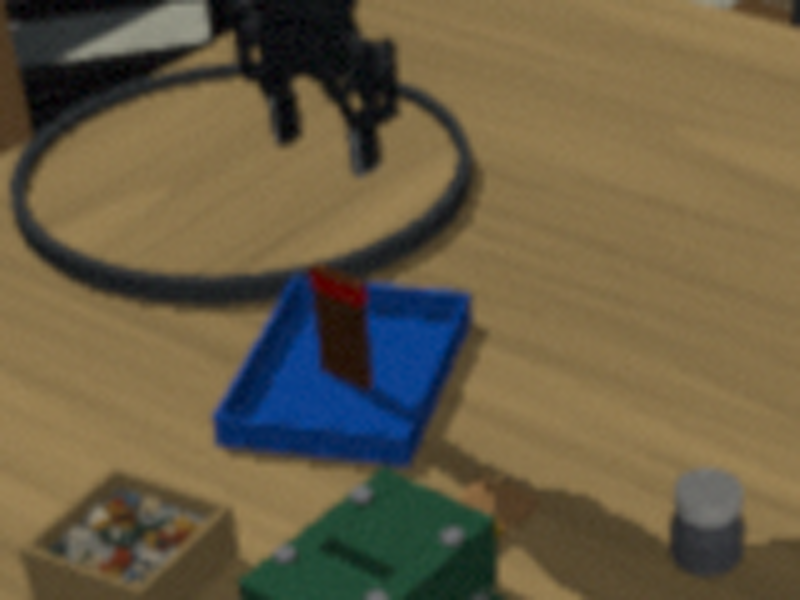

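The spacer stands upright in the tray at crop (343,330), released. Step 1 is done. Now to the strip, a gripping point about 76 mm behind its centre.

```bash
python3 -m pendant '[-3,20,0,0,70,-3,38,0,0.02,70,-3,38,0,0.02,70,-3,38,0,0.02,70,-3,38,0,0.02,70,-3,38,0,0.02,70,-3,38,0,0.02,70,-3,38,0,0.02,70,-3,38,0,0.02,70,-3,38,0,0.02,70,-3,38,0,0.02,70,-3,38,0,0.02,70]' 30
python3 - <<'E'
from h import *
c=live("top","top12")
P=c.cloud();H,S,V=cv2.split(c.hsv)
crop(c,90,170,190,260,6,"ct12")
d=live("scene","sc12"); crop(d,340,200,410,280,8,"cs12")
print(c.d["frame"].shape)
E
```

```text
time: 11.2
tool_pos: [422.2, 112.3, 163.1]
tcp_rot: [179.7, -0.6, -172.2]
ft_force: [0.4, 0.2, -1.3]
finger_gap: 70.1
(384, 512, 3)
```

View pics/ct12.png

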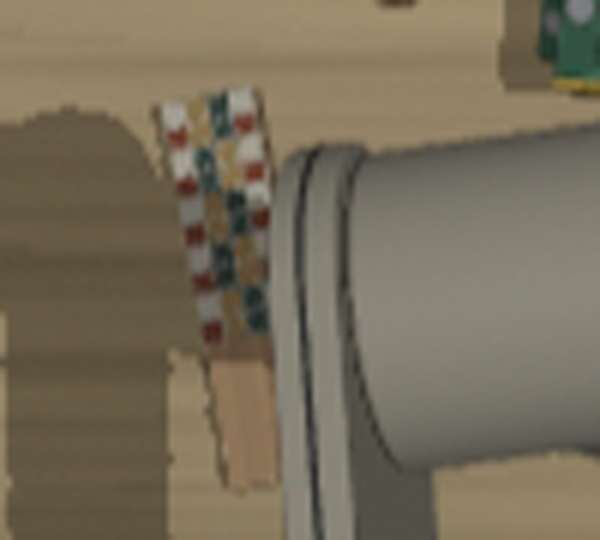

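View pics/cs12.png

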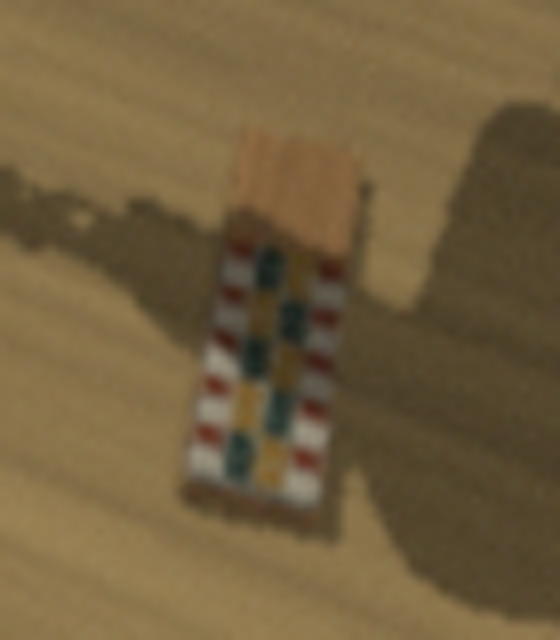

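Run:
```python
from h import *
c=load("pics/top0.npz"); d=load("pics/sc12.npz")
for n,cam,t,h in(("top",c,[[127.6,251.0],[144.4,248.0]],[[115.8,187.4],[132.6,184.6]]),("scene",d,[[370.6,216],[385,218.8]],[[363.8,259.4],[380.3,262.8]])):
    T=cam.ray(t,12)[:,:2];Hd=cam.ray(h,16)[:,:2]
    a=Hd.mean(0)-T.mean(0)
    print(n,T.round(0).tolist(),Hd.round(0).tolist(),"ctr",((Hd.mean(0)+T.mean(0))/2).round(1),"L",np.hypot(*a).round(1),"yaw",np.degrees(np.arctan2(a[1],a[0])).round(1), np.linalg.norm(T[0]-T[1]).round(0))
```

```text
top [[378.0, 369.0], [387.0, 319.0]] [[570.0, 414.0], [579.0, 362.0]] ctr [478.6 366. ] L 196.9 yaw 13.0 51.0
scene [[391.0, 326.0], [378.0, 370.0]] [[584.0, 372.0], [570.0, 416.0]] ctr [480.7 370.7] L 198.1 yaw 13.4 46.0
```

```bash
python3 -m pendant '[-1,30,0,0.03,70,-3,35,0,0.03,70,-3,35,0,0.02,70,-3,35,0,0,70,-3,35,0,0,70,-2,25,0,0,70,0,10,0,0,70,0,0,0,0,70,0,0,0,0,70]' 30
```

```text
time: 12.05
tool_pos: [404.2, 326.0, 159.6]
tcp_rot: [179.9, -0.8, -167.0]
ft_force: [0.4, 0.3, 0.3]
finger_gap: 69.8
```

```bash
python3 -m pendant '[0,10,-20,0,70,0,10,-30,0,70,0,3,-30,0,70,0,0,-30,0,70,0,0,-15,0,70,0,0,0,0,70,0,0,0,0,70,0,0,0,0,70]' 30
python3 - <<'E'
from h import *
from bench import sensors
c=live("top","top13"); crop(c,90,170,190,260,6,"ct13")
d=live("scene","sc13"); crop(d,340,190,410,270,8,"cs13")
print(sensors.sense()["tool_pos"],sensors.sense()["tcp_rot"])
E
```

```text
time: 12.72
tool_pos: [409.5, 337.2, 32.6]
tcp_rot: [-180.0, -0.6, -167.7]
ft_force: [-1.1, 0.2, 0.0]
finger_gap: 69.9
[410.32190424 338.22846429  33.71937382] [ 179.97320368   -0.42920256 -167.66367375]
```

View pics/ct13.png

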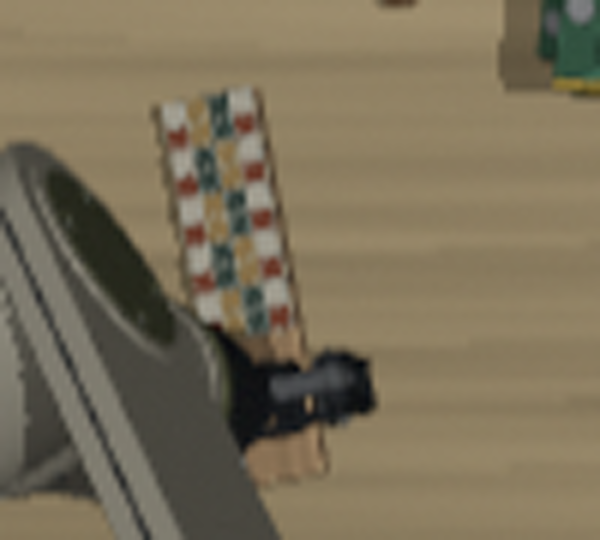

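View pics/cs13.png

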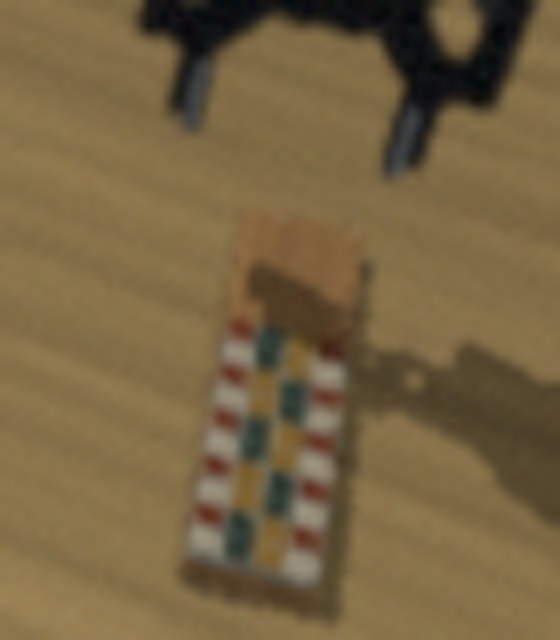

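The fingers are above and behind the tail: tips at crop (188,125) and (398,172), tail at (300,260). I shift y by +12 and x by -4, then lower in stages.

```bash
python3 -m pendant '[-2,7,-10,0.016,70,-2,7,-15,0,70,0,0,-12,0,70,0,0,-5,0,70,0,0,0,0,70,0,0,0,0,70]' 30
python3 - <<'E'
from h import *
from bench import sensors
d=live("scene","sc14"); crop(d,340,190,410,270,8,"cs14")
print(sensors.sense()["tool_pos"],sensors.sense()["tcp_rot"],sensors.sense()["ft_force"])
P=d.cloud()
m=(d.hsv[...,2]<50)&(P[...,2]>12)&(P[...,2]<60)&(abs(P[...,0]-408)<40)&(abs(P[...,1]-350)<60)
for s in(-1,1):
    q=P[m&((P[...,1]-350)*s>20)]; q=q[np.argsort(q[:,2])]; print(s,q[:8].round(0).tolist())
E
```

```text
time: 13.32
tool_pos: [410.4, 356.4, -5.2]
tcp_rot: [179.7, 0.2, -166.5]
ft_force: [-0.4, -0.0, 0.4]
finger_gap: 69.9
[410.40361434 356.33481266  -5.13474231] [ 1.79727114e+02  1.78578890e-01 -1.66539721e+02] [ 0.13265537 -0.54679305 -0.07789549]
-1 [[425.0, 313.0, 41.0], [429.0, 317.0, 47.0], [425.0, 316.0, 47.0], [427.0, 313.0, 47.0], [424.0, 315.0, 50.0], [429.0, 312.0, 52.0], [426.0, 311.0, 54.0], [428.0, 315.0, 57.0]]
1 [[406.0, 400.0, 45.0], [412.0, 394.0, 50.0], [404.0, 391.0, 52.0], [409.0, 402.0, 52.0], [410.0, 393.0, 53.0], [412.0, 399.0, 54.0], [409.0, 401.0, 56.0], [407.0, 400.0, 58.0]]
```

View pics/cs14.png

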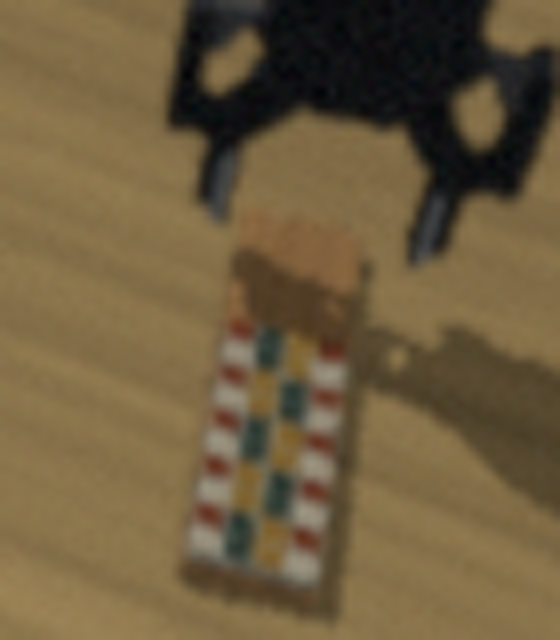

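```bash
python3 -m pendant '[-1,-2,-10,-0.006,70,-1,-2,-10,0,70,0,0,-6,0,70,0,0,0,0,70,0,0,0,0,70]' 30
python3 - <<'E'
from h import *
from bench import sensors
d=live("scene","sc15"); crop(d,340,190,410,270,8,"cs15")
print(sensors.sense()["tool_pos"],sensors.sense()["tcp_rot"],sensors.sense()["ft_force"])
E
```

```text
time: 13.78
tool_pos: [409.0, 351.8, -32.7]
tcp_rot: [179.7, 0.3, -166.9]
ft_force: [-0.2, 0.3, -0.3]
finger_gap: 70.0
[408.8189601  351.7449084  -32.78522672] [ 179.70453469    0.25292042 -166.9432262 ] [-0.15997386 -0.19395987 -0.59579391]
```

View pics/cs15.png

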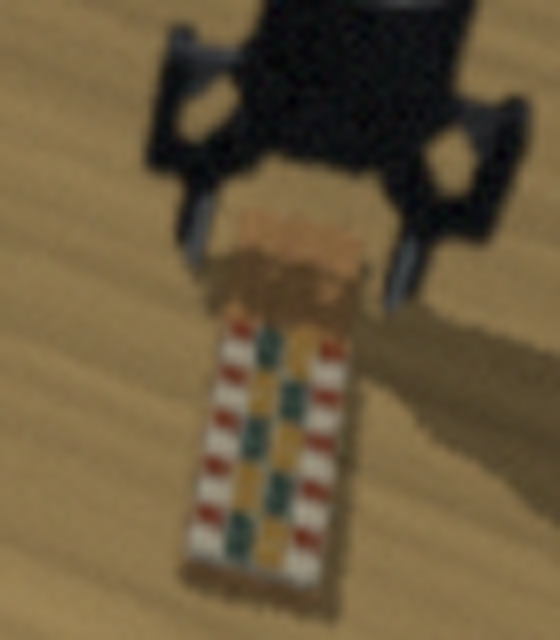

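The fingers straddle the tail, with the tips about 13 mm above the bench. Next, the final lowering with force checks.

```bash
python3 -m pendant '[-1,0,-3,0,60,0,0,-2,0,58,0,0,0,0,58,0,0,0,0,58]' 30; python3 -m pendant '[0,0,-2,0,58,0,0,-1,0,58,0,0,0,0,58]'
python3 - <<'E'
from h import *
d=live("scene","sc16"); crop(d,350,205,400,255,12,"cs16"); P=d.cloud()
m=(d.hsv[...,2]<60)&(P[...,2]>-10)&(P[...,2]<60)&(abs(P[...,0]-412)<30)&(abs(P[...,1]-350)<60)
for s in(-1,1):
    q=P[m&((P[...,1]-350)*s>20)]; q=q[np.argsort(q[:,2])]; print(s,q[:8].round(0).tolist())
E
```

```text
time: 14.17
tool_pos: [412.3, 353.0, -31.5]
tcp_rot: [179.7, 0.7, -166.9]
ft_force: [-0.3, 0.9, -0.2]
finger_gap: 57.8
time: 14.42
tool_pos: [413.0, 353.6, -33.4]
tcp_rot: [179.7, 0.7, -166.9]
ft_force: [-1.0, -1.7, 3.4]
finger_gap: 57.8
-1 [[429.0, 317.0, 11.0], [428.0, 320.0, 12.0], [428.0, 316.0, 14.0], [429.0, 320.0, 17.0], [427.0, 315.0, 17.0], [426.0, 314.0, 20.0], [429.0, 319.0, 21.0], [428.0, 318.0, 24.0]]
1 [[384.0, 378.0, -2.0], [405.0, 381.0, -1.0], [401.0, 381.0, 8.0], [410.0, 393.0, 9.0], [416.0, 385.0, 10.0], [408.0, 383.0, 11.0], [413.0, 384.0, 11.0], [417.0, 391.0, 14.0]]
```

View pics/cs16.png

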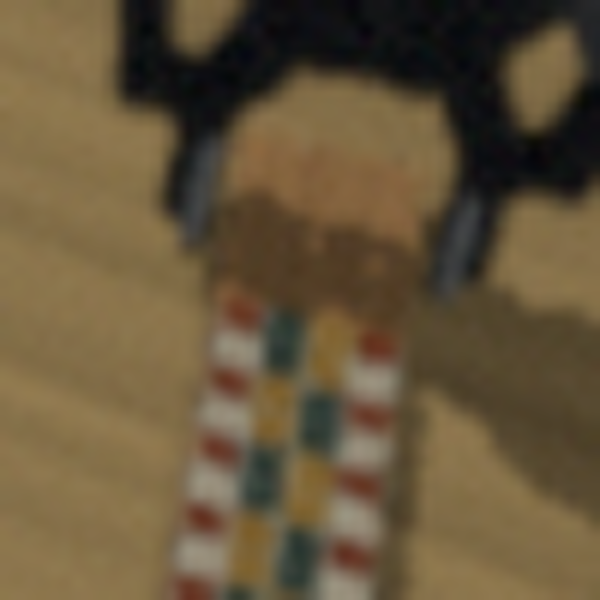

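```bash
python3 -m pendant '[-2,-1,-3,0,58,-1,0,-2,0,58]'; python3 -m pendant '[-1,0,-2,0,58,0,0,0,0,58]'
```

```text
time: 14.63
tool_pos: [413.1, 353.8, -33.6]
tcp_rot: [179.7, 1.0, -166.9]
ft_force: [-7.8, -9.6, 22.5]
finger_gap: 57.6
time: 14.8
tool_pos: [413.5, 353.7, -32.9]
tcp_rot: [179.7, 1.1, -166.9]
ft_force: [0.7, -0.7, -0.7]
finger_gap: 58.0
```

The fingers touch the bench at reported z = -33.5 (22 N upward), so the real tip height is reported z plus about 33.5. I raise 3 mm and grip.

```bash
python3 -m pendant '[-2,-1,3,0,58,0,0,0,0,58,0,0,0,0,52,0,0,0,0,44,0,0,0,0,44,0,0,0,0,44]' 40;  python3 -m pendant '[0,0,0,0,44,0,0,0,0,44]'
python3 - <<'E'
from h import *
d=live("scene","sc17"); crop(d,340,190,410,270,8,"cs17")
E
```

```text
time: 15.3
tool_pos: [410.9, 352.8, -30.0]
tcp_rot: [179.7, 1.1, -166.9]
ft_force: [-0.7, -1.5, 3.5]
finger_gap: 46.9
time: 15.47
tool_pos: [410.9, 352.7, -30.0]
tcp_rot: [179.7, 1.1, -166.9]
ft_force: [-0.2, -1.4, 3.7]
finger_gap: 47.0
```

View pics/cs17.png

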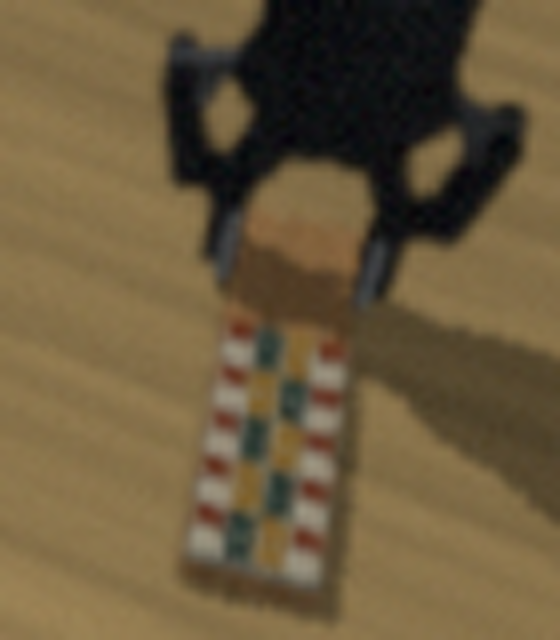

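The strip's tail is gripped at 47 mm opening, at crop (295,260). I lift a little and move back first, then sideways with the turn to -5.5°.

```bash
python3 -m pendant '[0,0,4,0,40,-4,0,4,0,40,-8,0,2,0,40,-10,0,0,0,40,-4,0,0,0,40,0,0,0,0,40]' 90
python3 - <<'E'
from h import *
d=live("scene","sc18"); crop(d,330,190,410,280,7,"cs18")
E
```

```text
time: 16.02
tool_pos: [378.4, 350.4, -23.2]
tcp_rot: [179.9, 0.7, -166.9]
ft_force: [0.4, -0.8, -3.5]
finger_gap: 45.3
```

View pics/cs18.png

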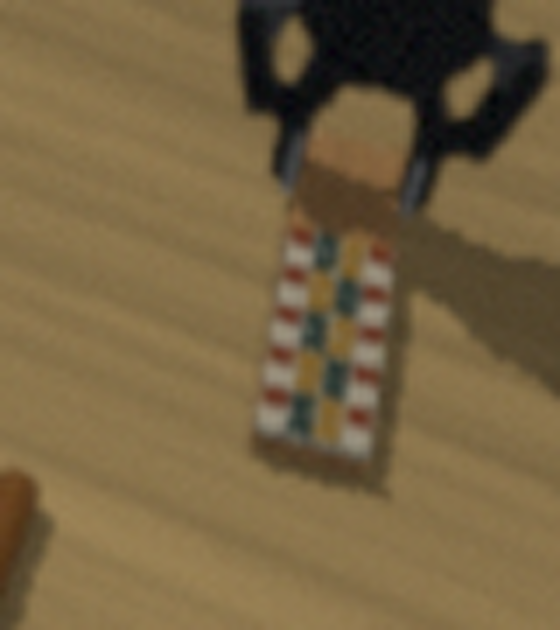

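The strip is carried level; the wrist reads -3.5 N, its full weight. Next, sideways with the turn.

```bash
python3 -m pendant '[0,-8,0,-0.03,40,0,-16,0,-0.03,40,0,-16,0,-0.03,40,0,-16,0,-0.03,40,0,-16,0,-0.03,40,0,-16,0,-0.03,40,0,-16,0,-0.03,40,0,-16,0,-0.03,40,0,-14,0,-0.03,40,0,-10,0,-0.03,40,0,-5,0,0,40,0,0,0,0,40]' 90
python3 - <<'E'
from h import *
from bench import sensors
d=live("scene","sc19"); crop(d,220,140,380,260,5,"cs19")
c=live("top","top19"); crop(c,140,120,260,260,4,"ct19")
print(sensors.sense()["tool_pos"],sensors.sense()["tcp_rot"])
E
```

```text
time: 17.07
tool_pos: [377.6, 190.2, -24.4]
tcp_rot: [180.0, 0.7, 174.2]
ft_force: [-0.0, -0.6, -3.6]
finger_gap: 45.6
[377.75534582 191.23331537 -24.24689618] [179.92862536   0.76028165 174.24241414]
```

View pics/cs19.png

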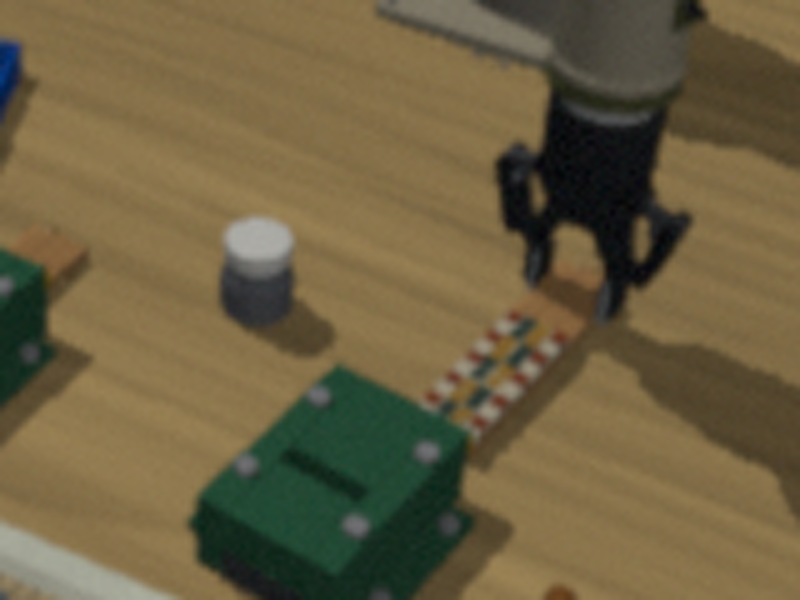

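View pics/ct19.png

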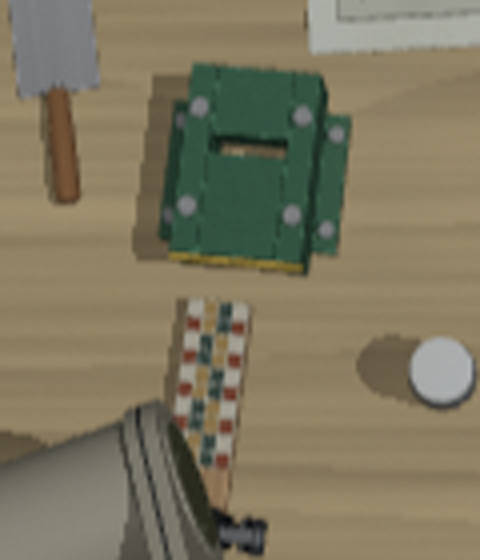

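Run:
```python
from h import *
c=load("pics/top19.npz"); d=load("pics/sc19.npz")
f=lambda pts,k,o:np.array(pts,float)/k+o
# order: rear-left(+y), rear-right, front-left, front-right
pt=c.ray(f([[193,66],[323,76],[170,254],[301,264]],4,[140,120]),58)[:,:2]
sl=c.ray(f([[188,299],[250,304],[176,460],[233,467]],4,[140,120]),22)[:,:2]
ps=d.ray(f([[337,572],[197,500],[470,437],[338,368]],5,[220,140]),58)[:,:2]
ss=d.ray(f([[475,440],[425,400],[572,340],[515,312]],5,[220,140]),22)[:,:2]
for n,p,s in(("top",pt,sl),("scene",ps,ss)):
    print(n,"press",p.round(0).tolist(),"strip",s.round(0).tolist())
    a=(p[0]+p[1]-p[2]-p[3])/2; L=np.hypot(*a);a/=L; lat=np.array([-a[1],a[0]]); mid=p.mean(0)
    o=mid+52.5*a
    b=(s[0]+s[1]-s[2]-s[3])/2
    print(" L",L.round(1),"yaw",np.degrees(np.arctan2(a[1],a[0])).round(1),"origin",o.round(1),"strip yaw",np.degrees(np.arctan2(b[1],b[0])).round(1), "local",[((q-o)@a).round(1) for q in s],[((q-o)@lat).round(1) for q in s])
```

```text
top press [[718.0, 188.0], [710.0, 91.0], [575.0, 202.0], [567.0, 105.0]] strip [[547.0, 194.0], [543.0, 147.0], [426.0, 199.0], [421.0, 157.0]]
 L 143.4 yaw -5.5 origin [694.5 141.3] strip yaw -3.7 local [np.float64(-152.3), np.float64(-151.6), np.float64(-273.2), np.float64(-274.2)] [np.float64(38.1), np.float64(-9.1), np.float64(32.2), np.float64(-10.7)]
scene press [[720.0, 193.0], [717.0, 98.0], [584.0, 209.0], [574.0, 113.0]] strip [[550.0, 200.0], [535.0, 157.0], [430.0, 213.0], [424.0, 169.0]]
 L 140.3 yaw -6.2 origin [701.1 147.5] strip yaw -6.4 local [np.float64(-155.6), np.float64(-166.3), np.float64(-276.6), np.float64(-277.3)] [np.float64(35.8), np.float64(-8.3), np.float64(36.3), np.float64(-7.9)]
```

Both views agree: the strip is parallel to the lane within about 1°, 14 mm too far left, and its head is about 28 mm before the mouth. I shift and lower slightly.

```bash
python3 -m pendant '[-1,-5,-1,0,40,0,-5,-1,0,40,0,-3,-1,0,40,0,0,0,0,40,0,0,0,0,40]' 90
python3 - <<'E'
from h import *
from bench import sensors
s=sensors.sense(); p=s["tool_pos"]; o=np.array([699.3,145.2]);a=np.radians(-5.6);u=np.array([np.cos(a),np.sin(a)]);l=np.array([-u[1],u[0]])
print(p,s["tcp_rot"],s["ft_force"],"head local",(p[:2]-o)@u+171,(p[:2]-o)@l)
c=live("top","top20"); crop(c,140,120,260,260,4,"ct20")
E
```

```text
time: 17.58
tool_pos: [377.3, 179.0, -27.1]
tcp_rot: [179.9, 0.8, 174.5]
ft_force: [-0.4, 0.3, -3.4]
finger_gap: 45.6
[377.29388076 179.01597227 -27.12649264] [179.87198055   0.82324526 174.45966255] [-0.38700491  0.30220548 -3.4412913 ] head local -152.76917346466496 2.2322913006231198
```

View pics/ct20.png

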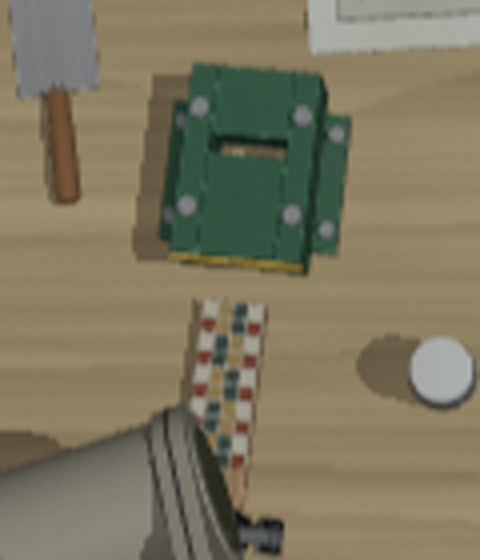

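The strip head is centred before the yellow mouth bar, at (235,300) against lane middle (236,262). I advance slowly.

```bash
python3 -m pendant '[6,-1.5,0,0,40,8,-1.5,0,0,40,8,-1,0,0,40,8,-0.8,0,0,40,0,0,0,0,40]' 90
python3 - <<'E'
from h import *
from bench import sensors
s=sensors.sense(); p=s["tool_pos"]; o=np.array([699.3,145.2]);a=np.radians(-5.6);u=np.array([np.cos(a),np.sin(a)]);l=np.array([-u[1],u[0]])
print(p,s["tcp_rot"],s["ft_force"],"head local",(p[:2]-o)@u+171,(p[:2]-o)@l)
d=live("scene","sc21"); crop(d,250,170,350,260,7,"cs21")
c=live("top","top21"); crop(c,140,120,260,260,4,"ct21")
E
```

```text
time: 18.05
tool_pos: [411.2, 174.4, -26.6]
tcp_rot: [179.8, 0.9, 174.5]
ft_force: [1.1, 0.5, -3.3]
finger_gap: 45.4
[411.18695077 174.43495301 -26.6476189 ] [179.8319562    0.91417323 174.5349598 ] [ 1.13345684  0.50755637 -3.31314722] head local -118.59083237556877 0.9805194730208066
```

View pics/ct21.png

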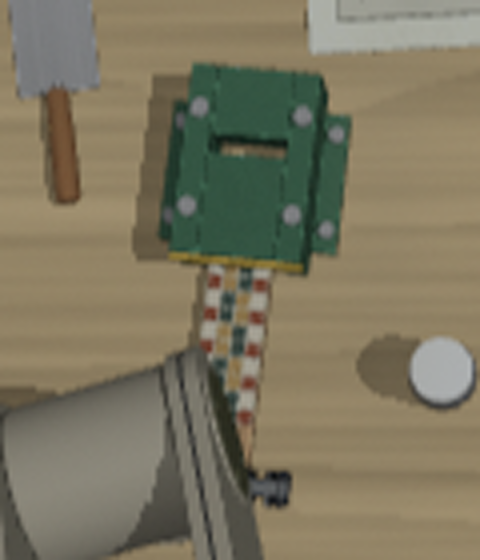

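View pics/cs21.png

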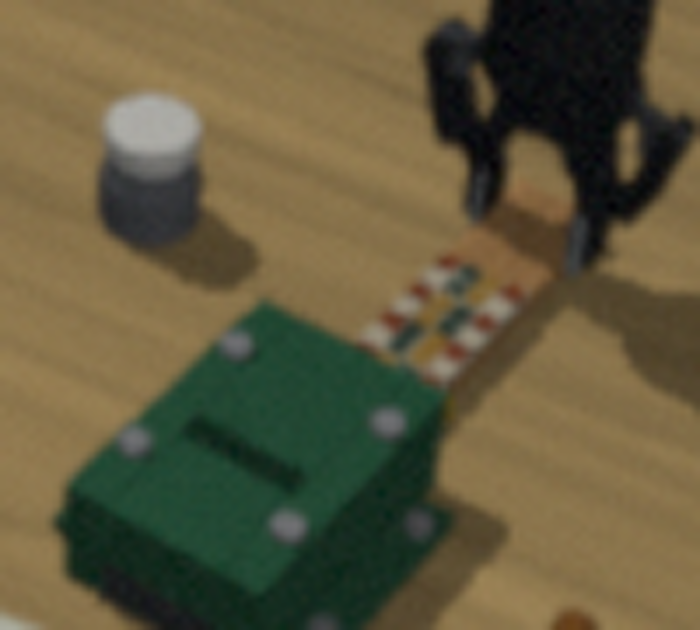

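The head is entering the mouth centred (strip spans 203–272 against the bar's 168–305) with no contact force. I continue.

```bash
python3 -m pendant '[6,-0.7,-1,0,40,10,-1,0,0,40,10,-1,0,0,40,10,-1,0,0,40,6,-0.6,0,0,40,0,0,0,0,40]' 90
python3 - <<'E'
from h import *
from bench import sensors
s=sensors.sense(); p=s["tool_pos"]; o=np.array([699.3,145.2]);a=np.radians(-5.6);u=np.array([np.cos(a),np.sin(a)]);l=np.array([-u[1],u[0]])
print(p,s["tcp_rot"],s["ft_force"],"head local",(p[:2]-o)@u+171,(p[:2]-o)@l)
E
```

```text
time: 18.65
tool_pos: [455.5, 169.7, -28.4]
tcp_rot: [179.9, 0.8, 174.6]
ft_force: [0.0, -0.1, -2.5]
finger_gap: 45.3
[455.47277521 169.69301221 -28.38710194] [179.86373685   0.79429985 174.56859888] [ 0.00881671 -0.05572655 -2.47856017] head local -74.05363413128441 0.5827492201346479
```

```bash
python3 -m pendant '[8,-0.8,0,0,40,10,-1,0,0,40,10,-1,0,0,40,10,-1,0,0,40,6,-0.6,0,0,40,0,0,0,0,40]' 90
python3 - <<'E'
from h import *
from bench import sensors
s=sensors.sense(); p=s["tool_pos"]; o=np.array([699.3,145.2]);a=np.radians(-5.6);u=np.array([np.cos(a),np.sin(a)]);l=np.array([-u[1],u[0]])
print(p,s["tcp_rot"],s["ft_force"],"head local",(p[:2]-o)@u+171,(p[:2]-o)@l)
c=live("top","top22"); crop(c,140,120,260,260,4,"ct22")
E
```

```text
time: 19.15
tool_pos: [503.9, 164.8, -28.7]
tcp_rot: [179.9, 0.8, 174.6]
ft_force: [-0.7, 0.4, -1.3]
finger_gap: 45.3
[503.86580851 164.75457829 -28.65425117] [179.87180246   0.77448926 174.58773768] [-0.65863438  0.38771302 -1.28347597] head local -25.40965471753836 0.3902169914028455
```

View pics/ct22.png

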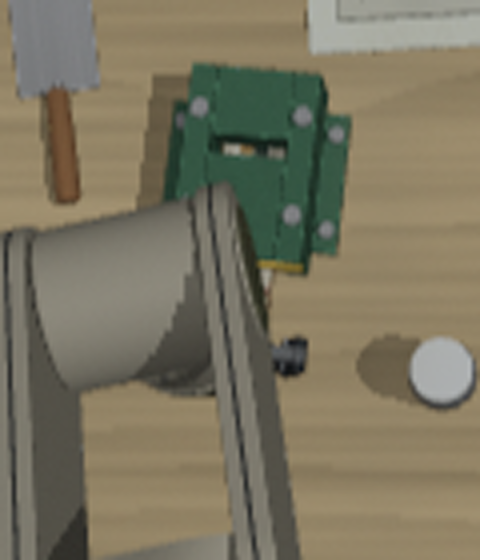

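Stones are visible through the gap at (240,150), so the head is past it. The rest goes in small steps until there is contact force.

```bash
python3 -m pendant '[4,-0.4,0,0,40,6,-0.6,0,0,40,5,-0.5,0,0,40,0,0,0,0,40]' 90; python3 -m pendant '[3,-0.3,0,0,40,2,-0.2,0,0,40,0,0,0,0,40]'
```

```text
time: 19.53
tool_pos: [518.4, 163.2, -29.1]
tcp_rot: [179.9, 0.7, 174.6]
ft_force: [1.0, -0.5, -1.5]
finger_gap: 45.3
time: 19.78
tool_pos: [523.8, 162.7, -29.1]
tcp_rot: [179.9, 0.7, 174.6]
ft_force: [-0.1, -0.1, -1.2]
finger_gap: 45.7
```

```bash
python3 -m pendant '[2,-0.2,0,0,40,2,-0.2,0,0,40]'; python3 -m pendant '[2,-0.2,0,0,40,2,-0.2,0,0,40]'
```

```text
time: 19.95
tool_pos: [527.4, 162.4, -29.3]
tcp_rot: [179.9, 0.6, 174.6]
ft_force: [-1.6, -0.9, -0.3]
finger_gap: 45.5
time: 20.12
tool_pos: [527.8, 162.3, -29.7]
tcp_rot: [179.9, 0.2, 174.6]
ft_force: [-18.6, -0.0, 17.5]
finger_gap: 45.5
```

```bash
python3 -m pendant '[1.5,-0.1,0.5,0,40,1.5,-0.1,0.5,0,40]'; python3 -m pendant '[0,0,0,0,40,0,0,0,0,40]'
python3 - <<'E'
from h import *
d=live("scene","sc23"); crop(d,230,160,350,260,6,"cs23")
c=live("top","top23"); crop(c,140,120,260,260,4,"ct23")
E
```

```text
time: 20.28
tool_pos: [527.5, 162.3, -29.4]
tcp_rot: [180.0, -0.2, 174.6]
ft_force: [-6.8, 0.6, 0.2]
finger_gap: 45.1
time: 20.45
tool_pos: [527.5, 162.4, -29.3]
tcp_rot: [180.0, -0.3, 174.6]
ft_force: [-3.4, 0.7, 0.6]
finger_gap: 45.6
```

View pics/cs23.png

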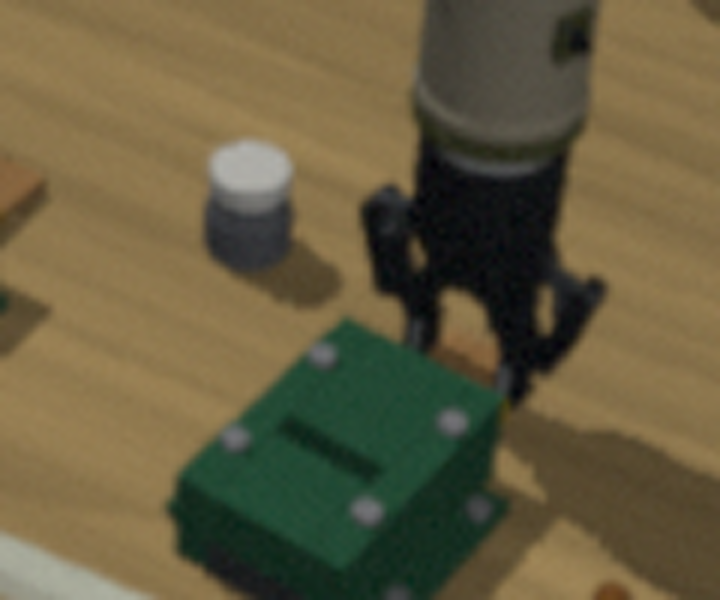

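Contact is at the predicted place and there is no further travel. I release and lift straight up.

```bash
python3 -m pendant '[0,0,0,0,50,0,0,0,0,58,0,0,0,0,66,0,0,0,0,70,0,0,0,0,70]' 30; python3 -m pendant '[0,0,8,0,70,0,0,15,0,70,0,0,25,0,70,0,0,30,0,70,-10,0,30,0,70,-20,0,30,0,70,-30,0,10,0,70,-30,0,0,0,70,-30,0,0,0,70,0,0,0,0,70]'
python3 - <<'E'
from h import *
d=live("scene","sc24"); crop(d,180,110,340,260,5,"cs24")
c=live("top","top24"); crop(c,140,120,260,260,4,"ct24")
E
```

```text
time: 20.97
tool_pos: [530.1, 162.5, -28.0]
tcp_rot: [179.9, 0.0, 174.6]
ft_force: [-0.2, -0.7, 1.1]
finger_gap: 69.9
time: 21.8
tool_pos: [405.7, 161.6, 132.0]
tcp_rot: [179.8, 0.3, 174.5]
ft_force: [-0.3, -0.8, -1.0]
finger_gap: 69.9
```

View pics/cs24.png

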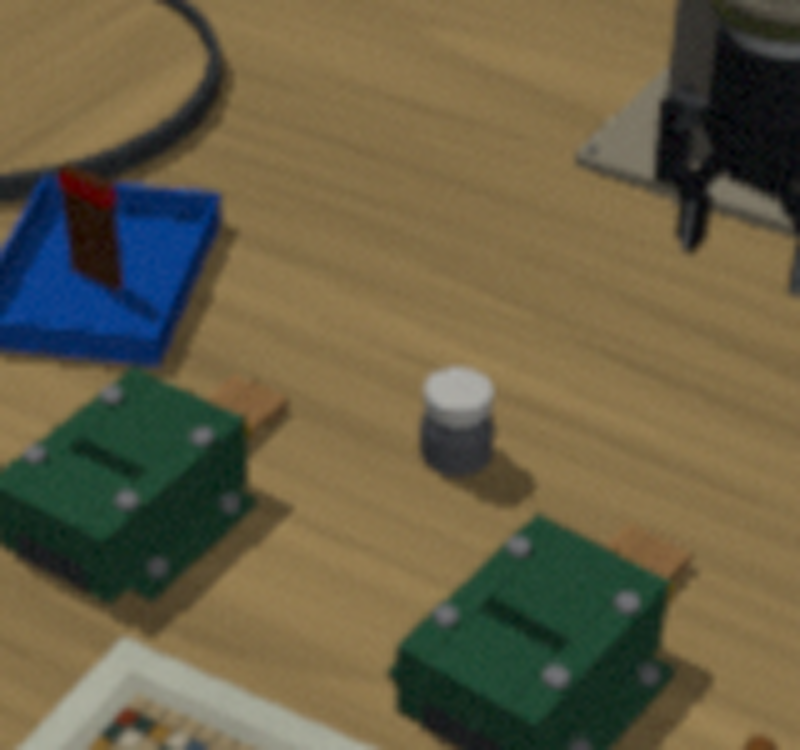

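View pics/ct24.png

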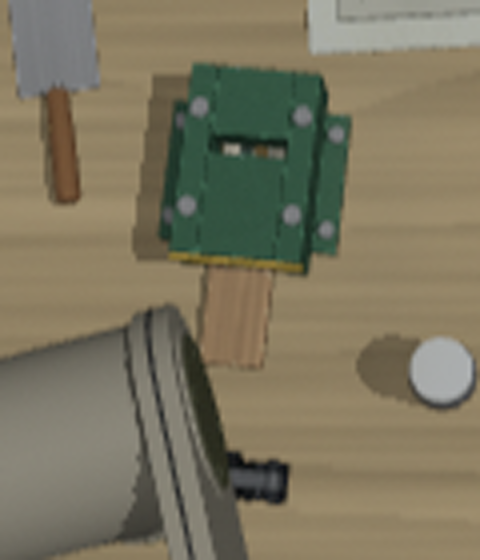

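Only bare tail shows outside the mouth. I check the tail end's distance from the mouth: 75 mm means home, and strip_done should show about 78.

Run:
```python
from h import *
c=load("pics/top24.npz"); 
crop(c,180,170,220,220,14,"ct24b"); crop(c,280,165,330,215,14,"ct24c")
```

```text
(no output)
```

View pics/ct24b.png

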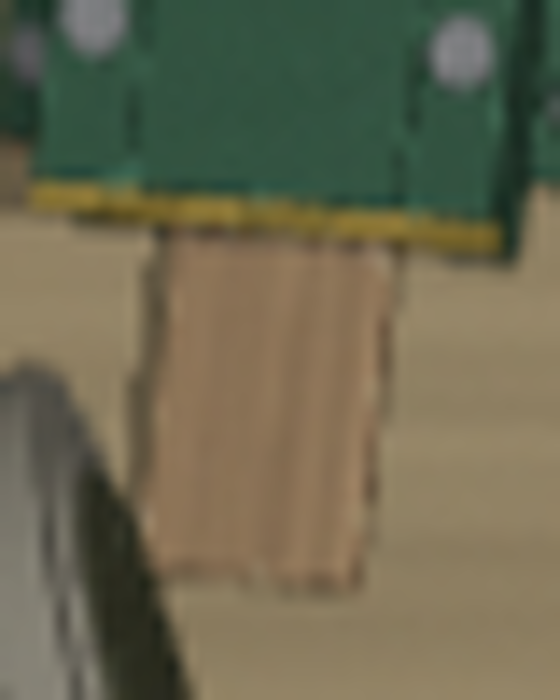

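View pics/ct24c.png

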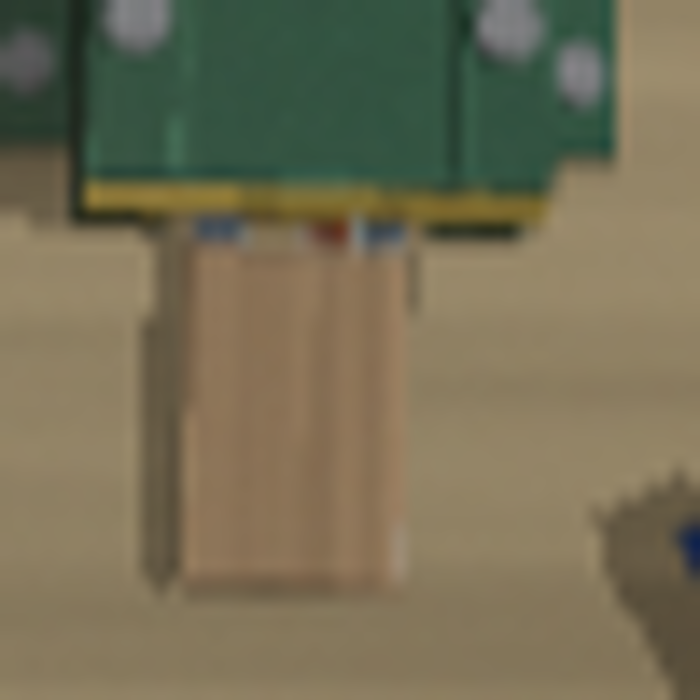

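The new strip's tail end lies about 4 mm closer to its mouth than strip_done's (355 against 375 crop pixels at 14×). With strip_done 3 mm short, the new strip is within about 1 mm of the stop. I hand in.

Run:
```python
from bench import job,sensors
s=sensors.sense();print(s["time"],s["tool_pos"],s["ft_force"])
print(job.hand_in())
```

```text
21.9 [409.72414065 161.81018561 132.94909956] [ 0.07805841  0.94143523 -0.53936941]
the job is handed in; nothing more can be done
None
```

The job is done and handed in at 21.9 s of the 72 s allowed; hand-in gives no verdict.

- **Spacer:** I pulled the board out of the open press, lowered it to about 2 mm above the tray floor and released it. It was still standing upright in the tray in the last picture.
- **Strip:** I gripped the tail, slid the strip stones up into the emptied press until it met the stop (about 19 N), then let go and backed off. The tail end sits about 4 mm closer to its mouth than strip_done's does, so the head should be within about 1 mm of the stop. I measured no misalignment beyond about 1° before it went in.
- **Left alone:** the other press's strip, the jar, the trowel and the stone box show no visible change in the pictures, though I did not measure them again at the end. The gripper is open and touching nothing.

Some readings disagreed:
- **Tool height:** the real fingertips were about 33 mm above the reported TCP z, more with the gripper open. The cameras, a test close above the spacer and a light touch on the bench (about 22 N) all showed it, so I worked from measured heights.
- **Cameras:** the two views differed by 3–6 mm sideways, and I used values between the two.

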